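Refit the guide shaft of a dial printer's cross slide

ROBOT

A 7-joint arm with a two-finger parallel gripper is mounted at the origin on the work surface. World frame = base frame: x ahead of the robot, y to its left, z up, the work surface at z = 0. Lengths are in m, angles in rad, forces in N, time in s.
With the tool pointing down it reaches from about 0.4 to 0.875 m from the base axis. Payload 19.3 kg.
Tool frame: the origin (TCP) lies midway between the tips of the shut fingers; the grasp point (between the pads) lies 19 mm behind it; x points along the fingers, y is the direction in which the jaws open and shut, and the axes are right-handed (so a half turn about x gives the same grasp; the last joint's range is limited). The gripper opens to 85 mm and grips with 20 to 120 N. Pads are 22 mm wide; open, the fingers measure 114 mm over their backs; the gripper's body (76 mm by 85 mm) begins 54 mm behind the grasp point. The pads swing forward as they close: fully open they stand 13 mm farther back than shut.
Start: joints at [-1.26, 0.521, -0.036, 1.599, 0.021, 1.021, -0.113], TCP at [0.232, 0.58, 0.205] pointing down, gripper open.
Joint ranges: [-2.91, 2.91], [-0.3, 2.13], [-1.5, 1.42], [0.17, 2.43], [-1.26, 4.41], [0.16, 1.93], [-2.52, 2.52]. Speed limits (rad/s): [1.89, 1.89, 2.39, 2.39, 3.01, 3.01, 3.01].

INTERFACE

Orientations are given as [roll, pitch, yaw] about the fixed x, y, z axes, in that order (R = Rz(yaw) Ry(pitch) Rx(roll)).
In Python, from workcell import bot gives the robot as it stands. The module is installed in compiled form; this text tells all that it offers.
- The arm moves only by the tool servo_tool, never from a script. Its argument "targets" is a list of rows, each an object of numbers: "x", "y", "z": the shift along the tool's x, y, z as a fraction of full scale; "wx", "wy", "wz": the turn, a rotation vector about the tool's x, y, z as a fraction of full scale. A call has 1 to 12 rows; each row is the pose to reach, as a shift and turn from the pose measured when the call began, along the tool's axes at that moment, turning the shorter way round; what a row does not reach only later rows make up. Full scale, the value 1, is 40 cm for a shift and 360 degrees for a turn. A row lasts 1/8 s, in which the tool goes at most 62.5 mm and 10.7 degrees, less where a joint would pass 70% of its speed; a pose out of reach is approached as far as the arm can. A call with a number of a shift or a turn outside -1 to 1 is refused whole. A call with a gripper value outside its range is refused whole. "grip" is the gripper command: -1 is shut, 1 is fully open, values between are in proportion, set as the call begins (left out, the last holds). The fingers move at their own pace and stop on an object; "squeeze" is the grip in N (left out, the last holds). Time passes only in rows, so rows that repeat a pose let the fingers close. It gives the time, the measured TCP pose, the force and the opening at its end, in the units of the state.
- bot.observe(): the state, without advancing time (a new reading comes with each control period).
- bot.grab_frame(name): name is "scene" or "top"; returns (picture, depth): 420x560x3 uint8, red, green, blue; 420x560 float32, m along the optical axis (not along the pixel's ray), 0 where there is no reading.
- bot.get_calibration(name): a dict with "intrinsics" (3x3 intrinsics, pixels), "k1" (the pictures are not rectified: a ray, as slopes to the right and down, at radius r is drawn at 1 + k1 r^2 times it, then the intrinsics apply), "R" (3x3) and "t" (3): a world point X has camera coordinates R X + t. Camera axes: x right, y down, z forward; pixel columns grow to the right and rows downward; lengths in m; the calibration is good to about 2 mm. A picture is of the moment at which its call begins. get_calibration takes no time and is no camera call.
- bot.job_done(): hands the job in, once; it reports no verdict.
Trained networks look in the newest picture that a camera, given by its name, has taken for a name from the list of things; names that differ only in an ending like _2 or _b are one class to them, and where a whole thing is asked for, a point or a joint stands for the part that bears it (a point fixed in the world has none). Each returns a list of dicts, best first, with "confidence" (0 to 1); they miss things now and then, are a little off and sometimes report something else, mostly with a low value. They report only what shows in the picture. A call takes as long as a camera call.
- bot.trace(camera, target): "mask" (420x560 bool, what is visible of it) and "pixel" ([column, row] in pixels, amid what is visible of it).
The state is a dict: "clock": time; "qpos": joint angles; "qd": joint speeds; "joint_efforts": joint torques, N m; "position": TCP position; "tool_rot": TCP orientation; "force": force on the tool from outside, world axes, zero at the start; "moment": the same for the moment, N m; "grip_width": finger opening in m.
Only numpy, scipy, OpenCV 4.12 (cv2) and the standard library are available. Lean on these libraries where they do the work, as an engineer would, in place of code of your own. Each camera call takes 0.05 s, during which the arm holds its last target. There are 200 camera calls.

TASK

The cross slide of the dial printing machine is being put back together: take the new guide shaft, the bright one with the brass knob, and push it through the plain bearing block first, then the carriage, then the far block with the red-capped plunger, until its collar sits flush against the first block and the plunger has dropped into its groove. Work by feel and do not force it: never load the bearings or the carriage bore with more than about 30 N. Then run the carriage back along the shaft until it stands against the first block, leaving the shaft fully home and the old black-knobbed shaft and the other things on the bench where they are.

Things in the scene. Friction and masses are not known exactly. Their poses are not given: they have to be found in the camera images.
- bed: Fixed slide bed, grey casting 104 x 224 x 22 mm, with two green bearing blocks (58 wide in x, up to 78 mm high; feet 32 mm high) bored 13 mm on one level axis along the bed's y, 56 mm over the bench: first block y -87 to -63, far block y 63 to 87. Bores have no lead-in. Slideways 26 mm high between them. Origin: middle of the underside, z up; the shaft goes in along +y from the -y end.
- near_bore (a point): Centre of the first block's bore at its outer face (bed x 0, y -87, z 56 mm), where the shaft enters and against which the shaft's collar must seat; axes as the bed's. Side loads, plunger and collar all add to the force on the bed, up to twice the push at the knob: 10 to 15 N of push at 10 mm/s is plenty to seat it.
- far_bore (a point): Centre of the far block's bore at its inner face (bed x 0, y 63, z 56 mm).
- plunger (a joint): Travel (m, up) of the spring plunger in the far block at bed y 75. 0 = down, its 14 mm ball nose standing 2.3 mm into the top of the bore (3 N); 0.001 to 0.0023 (4 N) while the shaft's full diameter is under it, near 0 again once it has dropped into the shaft's groove. Pushing the nose under it takes about 4 to 12 N.
- plunger_top (a point): Top of the plunger's red cap (19 mm wide), 109 mm over the bench at plunger travel 0, above the far block.
- carriage: Loose carriage, 0.55 kg, on the slideways between the blocks: dark block 50 (x) x 60 (y) x 46 mm high, bored 13.5 mm along its y, dial nest on top; 1.2 mm of side play to the ribs. Origin: centre of its underside, 26 mm over the bench; bore axis 30 mm above that. It may be dragged +y as the shaft goes in. Against the first block its centre is at bed y -33.
- carriage_bore (a point): Centre of the carriage's bore, half way along it; axes as the carriage's.
- nest (a point): Middle of the top face of the round steel dial nest on the carriage (46 mm diameter, 20 mm tall, blue dial on top), 92 mm over the bench; the flat top of the carriage block is 20 mm below. Pulled up here the carriage cocks and binds on the shaft; taken by the flat sides of the block (50 mm across), at bore height, it slides with about 3 to 8 N. The side ribs beside it reach 34 mm over the bench.
- shaft: New guide shaft, 0.25 kg, level in the cradle's V-notches, axis 48 mm up: bright rod 12 mm diameter, 185 mm long, brass knob 26 mm diameter with an 18 mm seating collar. Origin: on the axis at the collar's face, which must seat; y runs along the axis to the tip (collar y -3 to 0, knob -33 to -3). Square-ended, no chamfer; groove 1.8 mm deep at y 156.5 to 167.5. Balances near y 33.
- shaft_tip (a point): Middle of the shaft's nose end (shaft y 185 mm).
- shaft_knob (a point): Middle of the brass knob, on the axis (shaft y -18 mm).
- old_shaft: The worn old shaft, same size, dark with a black knob and no groove, in the other place of the cradle 64 mm beside the new one, parallel to it and pointing the same way; which place is which varies. Leave it.
- cradle: Fixed wooden cradle, base 130 x 176 x 8 mm, holding the two shafts along its y at x -32 and +32 mm in V-notched supports 10 mm thick and up to 45 mm high, one under the end of each knob (y -70) and one under each rod (y +73); between the supports the shafts are free all round; the notches hold them from moving sideways. Collar faces at about y -44. Origin: on the bench, middle of the base.
- pad: Bystander: orange printing pad on a steel holder, 62 mm across, 61 mm tall.
- ink_jar: Bystander: glass ink jar, 54 mm across, 50 mm tall.
- thinner: Bystander: small amber bottle, 34 mm across, 85 mm tall.
- knurled_wheel: Bystander: knurled steel wheel, 62 mm across, 24 mm tall.
- driver: Bystander: screwdriver 170 mm long, lying.
- dial_tray: Bystander: white tray of dials 110 x 150 x 22 mm.
- spare_nest: Bystander: small steel spare nest, 40 mm across, 34 mm tall.

How it is judged:
By the outcome, as a careful person would: the job done as asked, in the order asked, and still so for the second after the job is handed in, with the robot touching nothing.
It also fails if it takes over 72 s, if anything falls off the work surface, if the arm or the gripper's body presses on something with over 40 N, if the wrist force passes 120 N, or if a joint passes its speed limit or range.

## Working session

There is one attempt and no reset: what is moved stays moved. The work goes in short steps, Python scripts to look and compute and a tool call to move; the robot and the scene stay as the last step left them, time stands still between calls to the robot, and variables do not carry over. Pictures are saved under pics/ and viewed, on a budget of 10 in all, crops included, one or two more only if the job needs it, and the job is handed in when it is done.

Besides the shell and the picture viewer there is one more tool, called after "Emit:" by a JSON object that holds its "api" and its "payload". servo_tool: Moves the arm, as the interface text tells. Shift numbers are shares of 40 cm and turn numbers shares of 360 degrees, none past 1 either way. Its arguments: {"type":"object","properties":{"targets":{"type":"array"},"grip":{"type":"number"},"squeeze":{"type":"number"}},"required":["targets"]}

```bash
mkdir -p pics; cat > h.py <<'E'
import numpy as np, cv2
from workcell import bot
def undist(cal,px):
    K=np.array(cal["intrinsics"]);px=np.atleast_2d(np.array(px,float))
    d=np.array([cal["k1"],0,0,0,0],float)
    return cv2.undistortPoints(px.reshape(-1,1,2),K,d).reshape(-1,2)
def cloud(cal,depth,mask):
    v,u=np.nonzero(mask&(depth>0));z=depth[v,u]
    s=undist(cal,np.c_[u,v]);P=np.c_[s*z[:,None],z]
    R=np.array(cal["R"]);t=np.array(cal["t"]).ravel()
    return (P-t)@R,np.c_[u,v]
def proj(cal,X):
    R=np.array(cal["R"]);t=np.array(cal["t"]).ravel()
    p,_=cv2.projectPoints(np.atleast_2d(X).astype(float),cv2.Rodrigues(R)[0],t,np.array(cal["intrinsics"]),np.array([cal["k1"],0,0,0,0.]))
    return p.reshape(-1,2)
E
python3 - <<'E'
from h import *
s=bot.observe();print({k:np.round(v,3) for k,v in s.items()})
for c in("scene","top"):
    im,d=bot.grab_frame(c);cal=bot.get_calibration(c)
    cv2.imwrite(f"pics/{c}0.png",im[:,:,::-1]);np.save(f"{c}0.npy",d)
    print(c,np.round(-np.array(cal["R"]).T@np.array(cal["t"]).ravel(),3),cal["k1"],np.array(cal["intrinsics"])[0,0], np.round(cal["R"],3).tolist())
    for n in["bed","carriage","shaft","old_shaft","cradle","plunger","shaft_knob"]:
        r=bot.trace(c,n)
        for q in r[:2]:
            P,_=cloud(cal,d,q["mask"]); np.save(f"{c}_{n}.npy",q["mask"]) if q is r[0] else 0
            print(n,round(q["confidence"],2),np.round(q["pixel"]),len(P),np.round(np.median(P,0),3) if len(P) else None, np.round(np.percentile(P,[2,98],axis=0),3).tolist() if len(P) else None)
E
```

```text
{'clock': np.float64(0.0), 'qpos': array([-1.26 ,  0.522, -0.036,  1.6  ,  0.021,  1.021, -0.113]), 'qd': array([-0.   , -0.001, -0.   , -0.002, -0.002, -0.003,  0.002]), 'joint_efforts': array([ 0.0000e+00, -9.2711e+01,  1.9800e+00, -3.6994e+01,  1.8000e-02,
        8.0000e-03, -0.0000e+00]), 'position': array([0.232, 0.58 , 0.205]), 'tool_rot': array([-1.498,  1.57 , -1.879]), 'force': array([-0.741,  0.19 ,  0.444]), 'moment': array([ 0.035, -0.012, -0.035]), 'grip_width': np.float64(0.085)}
scene [1.369 0.539 0.659] 0.03385843214276733 407.22914383674225 [[-0.508, 0.861, 0.012], [0.455, 0.28, -0.845], [-0.732, -0.424, -0.534]]
bed 0.63 [293. 232.] 2436 [0.615 0.113 0.024] [[0.53, -0.01, 0.0], [0.657, 0.198, 0.091]]
carriage 0.72 [234. 158.] 200 [ 0.393 -0.242  0.051] [[0.32, -0.311, 0.001], [0.399, -0.102, 0.061]]
carriage 0.62 [290. 214.] 705 [0.603 0.099 0.068] [[0.46, 0.05, -0.0], [0.614, 0.122, 0.094]]
old_shaft 0.53 [290. 217.] 645 [0.603 0.099 0.069] [[0.456, 0.05, 0.001], [0.614, 0.122, 0.094]]
old_shaft 0.16 [237. 161.] 231 [ 0.393 -0.231  0.051] [[0.379, -0.313, 0.04], [
[... 543 characters left out ...]
, 0.083]]
carriage 0.6 [278. 201.] 432 [0.579 0.09  0.089] [[0.556, 0.061, 0.059], [0.604, 0.119, 0.096]]
shaft 0.63 [398. 274.] 394 [ 0.385 -0.219  0.054] [[0.369, -0.31, 0.046], [0.394, -0.107, 0.062]]
old_shaft 0.65 [393. 248.] 383 [ 0.45  -0.206  0.054] [[0.435, -0.313, 0.0], [0.459, -0.107, 0.063]]
cradle 0.96 [399. 260.] 2332 [ 0.416 -0.233  0.008] [[0.352, -0.319, 0.002], [0.479, -0.155, 0.049]]
cradle 0.66 [283. 213.] 2817 [0.58  0.082 0.024] [[0.521, -0.022, 0.015], [0.644, 0.193, 0.083]]
plunger 0.47 [254. 205.] 31 [0.571 0.161 0.107] [[0.566, 0.153, 0.105], [0.579, 0.166, 0.112]]
shaft_knob 0.9 [398. 272.] 504 [ 0.385 -0.221  0.053] [[0.369, -0.312, 0.002], [0.395, -0.105, 0.062]]
```

```bash
python3 - <<'E'
import cv2
a=cv2.imread("pics/top0.png")[150:330,200:470];cv2.imwrite("pics/top_crop.png",cv2.resize(a,None,fx=2.9,fy=2.9,interpolation=cv2.INTER_CUBIC))
a=cv2.imread("pics/scene0.png");cv2.imwrite("pics/scene_s.png",cv2.resize(a,None,fx=1.4,fy=1.4))
E
```

```text
(no output)
```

View pics/top_crop.png

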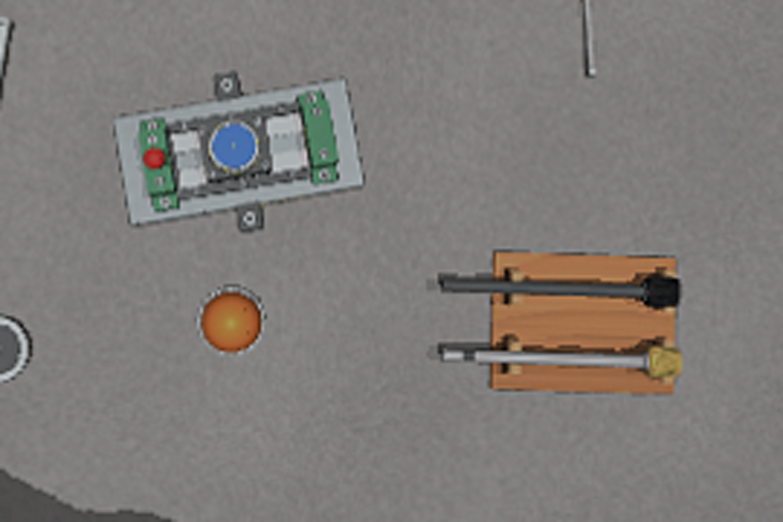

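View pics/scene_s.png

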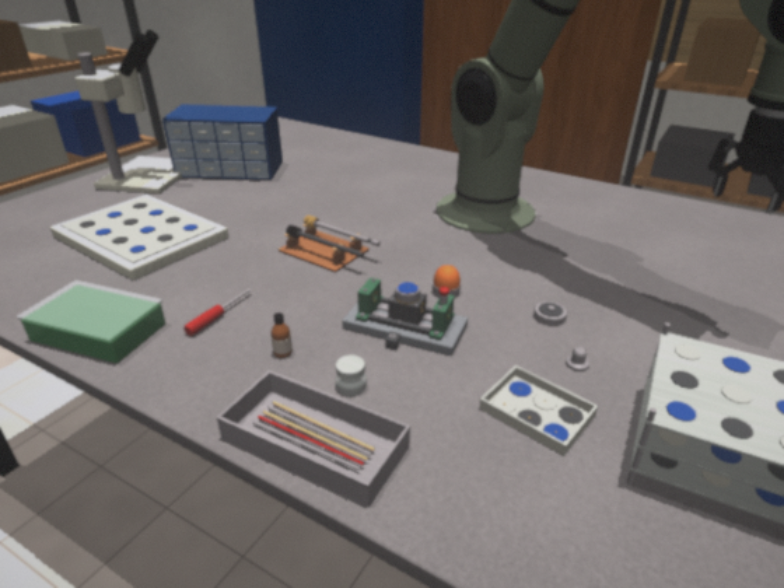

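Top view: bed left-centre, first (plain) block at crop (320,135), red plunger at (153,158). The bright shaft is the lower one, knob at (665,362), tip at (440,353), and both bed and shaft run roughly +y. Next I fit the poses.

```bash
python3 - <<'E'
from h import *
from scipy.optimize import least_squares
im=cv2.imread("pics/top0.png");d=np.load("top0.npy");cal=bot.get_calibration("top")
hsv=cv2.cvtColor(im,cv2.COLOR_BGR2HSV)
g=(hsv[...,0]>50)&(hsv[...,0]<90)&(hsv[...,1]>70);g[:, :220]=0;g[:,340:]=0;g[:160]=0;g[240:]=0
P,uv=cloud(cal,d,g);print("green",len(P),np.round(np.percentile(P[:,2],[1,25,50,75,99]),3))
for nm,sel in(("far",P[:,1]>.09),("near",P[:,1]<.07)):
    Q=P[sel&(P[:,2]>.065)];print(nm,len(Q),np.round(Q.mean(0),4),np.round((Q[:,:2].min(0)+Q[:,:2].max(0))/2,4))
    r=cv2.minAreaRect((Q[:,:2]*1000).astype(np.float32));print(r)
# plate
m=np.zeros(g.shape,bool);m[150:240,220:340]=1
P,uv=cloud(cal,d,m);Q=P[(P[:,2]>.017)&(P[:,2]<.027)]
print("plate",len(Q),cv2.minAreaRect((Q[:,:2]*1000).astype(np.float32)),np.median(Q[:,2]))
# blue dial
b=(hsv[...,0]>100)&(hsv[...,0]<125)&(hsv[...,1]>100)&m
P,_=cloud(cal,d,b);print("dial",len(P),P.mean(0));
r=((hsv[...,0]<6)|(hsv[...,0]>174))&(hsv[...,1]>140)&m
P,_=cloud(cal,d,r);print("cap",len(P),P.mean(0))
# shaft: brightness ridge per column
sh=np.load("top_shaft.npy");v,u=np.nonzero(sh);print("shaft mask",u.min(),u.max(),v.min(),v.max())
P,_=cloud(cal,d,sh);Q=P[(P[:,2]>.045)];
for lo,hi in((-.30,-.275),(-.26,-.2),(-.2,-.16),(-.16,-.1)):
    q=Q[(Q[:,1]>lo)&(Q[:,1]<hi)];print(lo,len(q),q.mean(0).round(4),np.ptp(q[:,0]))
rod=Q[(Q[:,1]>-.26)];f=np.polyfit(rod[:,1],rod[:,0],1);print("axis x=a*y+b",f,np.degrees(np.arctan(f[0])),Q[:,1].min(),Q[:,1].max())
o=np.load("top_old_shaft.npy");P,_=cloud(cal,d,o);Q=P[P[:,2]>.045];rod=Q[Q[:,1]>-.25];print("old",np.polyfit(rod[:,1],rod[:,0],1),Q[:,1].min(),Q[:,1].max())
c=np.load("top_cradle.npy");P,_=cloud(cal,d,c);Q=P[(P[:,2]<.012)&(P[:,2]>.004)];print("cradle",cv2.minAreaRect((Q[:,:2]*1000).astype(np.float32)))
E
```

```text
green 417 [0.024 0.065 0.077 0.078 0.084]
far 129 [0.5701 0.1579 0.0774] [0.5724 0.1592]
((572.0861206054688, 159.24639892578125), (58.754112243652344, 23.757822036743164), 8.843851089477539)
near 183 [0.5938 0.0118 0.0774] [0.5946 0.0114]
((594.707763671875, 11.459135055541992), (57.573917388916016, 24.10317611694336), 8.748832702636719)
plate 1622 ((583.2911376953125, 85.52175903320312), (149.45240783691406, 223.92172241210938), 8.888482093811035) 0.02184145476968763
dial 166 [0.58169304 0.08910772 0.09232845]
cap 40 [0.57054367 0.15896197 0.10651611]
shaft mask 354 434 270 279
-0.3 73 [ 0.3799 -0.2891  0.0563] 0.023503974926799787
-0.26 91 [ 0.3839 -0.2293  0.0526] 0.011800226343131659
-0.2 72 [ 0.387  -0.1801  0.0523] 0.011447608425458056
-0.16 90 [ 0.3896 -0.1303  0.0527] 0.014057426327759692
axis x=a*y+b [0.05718728 0.39709354] 3.2730248683380094 -0.31443380226906303 -0.10083718027685568
old [0.05297853 0.46089537] -0.3162531041329985 -0.1000744041813721
cradle ((415.4681701660156, -239.68760681152344), (176.65245056152344, 130.8278045654297), 86.8099594116211)
```

```bash
cat >> h.py <<'E'
from scipy.spatial.transform import Rotation as Ro
def pose():
    s=bot.observe();return np.array(s["position"]),Ro.from_euler("xyz",s["tool_rot"]),s
def rel(p,yaw,flip=0):
    """world target p, tool down, tool z along direction yaw (deg, 0 = +y world); fractions"""
    p0,R0,s=pose();a=np.radians(yaw)
    zt=np.array([-np.sin(a),np.cos(a),0])*(-1 if flip else 1);xt=np.array([0,0,-1.]);yt=np.cross(zt,xt)
    R=Ro.from_matrix(np.c_[xt,yt,zt])
    print("shift",np.round(R0.inv().apply(np.array(p)-p0)/.4,4),"turn",np.round((R0.inv()*R).as_rotvec()/(2*np.pi),4))
E
python3 - <<'E'
from h import *
p,R,s=pose();print(R.as_matrix().round(3))
for f in(0,1):
  rel([.5,.25,.22],-3.2,f);rel([.48,-.1,.2],-3.2,f);rel([.3819,-.2658,.13],-3.2,f)
E
```

```text
[[-0.     0.372  0.928]
 [-0.     0.928 -0.372]
 [-1.    -0.     0.   ]]
shift [-0.0373 -0.5176  0.9281] turn [-0.3017 -0.      0.    ]
shift [ 0.0128 -1.3485  1.2069] turn [-0.3017 -0.      0.    ]
shift [ 0.1879 -1.8244  1.1333] turn [-0.3017 -0.      0.    ]
shift [-0.0373 -0.5176  0.9281] turn [0.1983 0.     0.    ]
shift [ 0.0128 -1.3485  1.2069] turn [0.1983 0.     0.    ]
shift [ 0.1879 -1.8244  1.1333] turn [0.1983 0.     0.    ]
```

Emit:
{"api": "servo_tool", "payload": {"targets": [{"x": -0.0373,"y": -0.26,"z": 0.464,"wx": 0.03},{"x": -0.0373,"y": -0.26,"z": 0.464,"wx": 0.06},{"x": -0.0373,"y": -0.5176,"z": 0.928,"wx": 0.09},{"x": -0.0373,"y": -0.5176,"z": 0.928,"wx": 0.12},{"x": -0.0373,"y": -0.5176,"z": 0.928,"wx": 0.15},{"x": -0.0373,"y": -0.5176,"z": 0.928,"wx": 0.18},{"x": -0.0373,"y": -0.5176,"z": 0.928,"wx": 0.1983},{"x": -0.0373,"y": -0.5176,"z": 0.928,"wx": 0.1983},{"x": -0.0373,"y": -0.5176,"z": 0.928,"wx": 0.1983}], "grip": 0, "squeeze": 60}}

```text
$.targets[0]: bad value
```

```bash
python3 - <<'E'
from h import *
p,R,s=pose();print(s["clock"],p,s["qpos"].round(2) if hasattr(s["qpos"],"round") else s["qpos"],s["grip_width"])
rel([.52,-.1,.2],-3.2,1);rel([.3819,-.2658,.12],-3.2,1)
E
```

```text
0.8 [0.23229435 0.58018573 0.2050721 ] [-1.26  0.52 -0.04  1.6   0.02  1.02 -0.11] 0.08539987066447546
shift [ 0.0128 -1.3113  1.2997] turn [0.1983 0.     0.    ]
shift [ 0.2129 -1.8244  1.1333] turn [0.1983 0.     0.    ]
```

Emit:
{"api": "servo_tool", "payload": {"targets": [{"x": -0.0373,"y": -0.26,"z": 0.464,"wx": 0.03,"wy": 0,"wz": 0},{"x": -0.0373,"y": -0.26,"z": 0.464,"wx": 0.06,"wy": 0,"wz": 0},{"x": -0.0373,"y": -0.5176,"z": 0.928,"wx": 0.09,"wy": 0,"wz": 0},{"x": -0.0373,"y": -0.5176,"z": 0.928,"wx": 0.12,"wy": 0,"wz": 0},{"x": -0.0373,"y": -0.5176,"z": 0.928,"wx": 0.15,"wy": 0,"wz": 0},{"x": -0.0373,"y": -0.5176,"z": 0.928,"wx": 0.18,"wy": 0,"wz": 0},{"x": -0.0373,"y": -0.5176,"z": 0.928,"wx": 0.1983,"wy": 0,"wz": 0},{"x": -0.0373,"y": -0.5176,"z": 0.928,"wx": 0.1983,"wy": 0,"wz": 0}], "grip": 0, "squeeze": 60}}

```text
clock: 1.8
position: [0.5022, 0.2464, 0.2203]
tool_rot: [0.953, 1.569, -0.681]
force: [0.4, 0.3, 0.3]
grip_width: 0.0424
```

```bash
python3 - <<'E'
from h import *
p,R,s=pose();print(s["clock"],p,np.round(s["qpos"],2),s["grip_width"])
rel([.52,-.1,.2],-3.2,1);rel([.3819,-.2658,.12],-3.2,1)
E
```

```text
1.8 [0.50217015 0.24644269 0.22029773] [-0.82  0.42  0.35  1.77 -0.17  0.98 -0.47] 0.04239070927223945
shift [0.0517 0.0993 0.8615] turn [-0.0012  0.0001 -0.0002]
shift [ 0.2517 -0.2193  1.2968] turn [-0.0012  0.0001 -0.0002]
```

Emit:
{"api": "servo_tool", "payload": {"targets": [{"x": 0.03,"y": 0.08,"z": 0.2,"wx": 0,"wy": 0,"wz": 0},{"x": 0.05,"y": 0.05,"z": 0.35,"wx": 0,"wy": 0,"wz": 0},{"x": 0.05,"y": 0.0,"z": 0.5,"wx": 0,"wy": 0,"wz": 0},{"x": 0.05,"y": -0.05,"z": 0.65,"wx": -0.001,"wy": 0,"wz": 0},{"x": 0.05,"y": -0.1,"z": 0.8,"wx": -0.001,"wy": 0,"wz": 0},{"x": 0.05,"y": -0.15,"z": 0.93,"wx": -0.001,"wy": 0,"wz": 0},{"x": 0.1,"y": -0.19,"z": 1.0,"wx": -0.001,"wy": 0,"wz": 0},{"x": 0.1,"y": -0.19,"z": 1.0,"wx": -0.001,"wy": 0,"wz": 0}]}}

```text
clock: 2.8
position: [0.3989, -0.15, 0.18]
tool_rot: [-0.057, 1.57, -1.688]
force: [1.5, 0.8, 0.2]
grip_width: 0.0429
```

```bash
python3 - <<'E'
from h import *
p,R,s=pose();print(s["clock"],p,np.round(s["qpos"],2),s["grip_width"])
rel([.3819,-.2658,.10],-3.2,1);rel([.3819,-.2658,.029],-3.2,1)
E
```

```text
2.8 [ 0.39892328 -0.1500403   0.17998537] [-0.17  0.27  0.47  2.14 -0.17  0.77  0.35] 0.04288165097797387
shift [ 0.2003 -0.0248  0.2913] turn [-0.0008  0.0002  0.    ]
shift [ 0.3778 -0.0248  0.2911] turn [-0.0008  0.0002  0.    ]
```

Emit:
{"api": "servo_tool", "payload": {"targets": [{"x": 0.1,"y": -0.025,"z": 0.15,"wx": 0,"wy": 0,"wz": 0},{"x": 0.1,"y": -0.025,"z": 0.291,"wx": -0.0008,"wy": 0,"wz": 0},{"x": 0.2,"y": -0.025,"z": 0.291,"wx": -0.0008,"wy": 0,"wz": 0},{"x": 0.28,"y": -0.025,"z": 0.291,"wx": -0.0008,"wy": 0,"wz": 0},{"x": 0.34,"y": -0.025,"z": 0.291,"wx": -0.0008,"wy": 0,"wz": 0},{"x": 0.377,"y": -0.025,"z": 0.291,"wx": -0.0008,"wy": 0,"wz": 0},{"x": 0.377,"y": -0.025,"z": 0.291,"wx": -0.0008,"wy": 0,"wz": 0}]}}

```text
clock: 3.68
position: [0.3819, -0.2652, 0.0289]
tool_rot: [-1.321, 1.57, -2.947]
force: [0.6, -0.7, 0.3]
grip_width: 0.0432
```

```bash
python3 - <<'E'
from h import *
p,R,s=pose();print(s["clock"],p,np.round(s["qpos"],2),s["force"])
rel([.3819,-.2658,.029],-3.2,1)
im,d=bot.grab_frame("top");cv2.imwrite("pics/g1.png",cv2.resize(im[230:310,330:450,::-1],None,fx=5,fy=5,interpolation=cv2.INTER_CUBIC))
E
```

```text
3.675 [ 0.38193524 -0.26516674  0.02890577] [ 0.25  0.6   0.31  2.15 -0.41  0.44  0.82] [ 0.60532773 -0.67743132  0.31751936]
shift [-0.0002 -0.      0.0016] turn [0.0001 0.     0.0001]
```

View pics/g1.png

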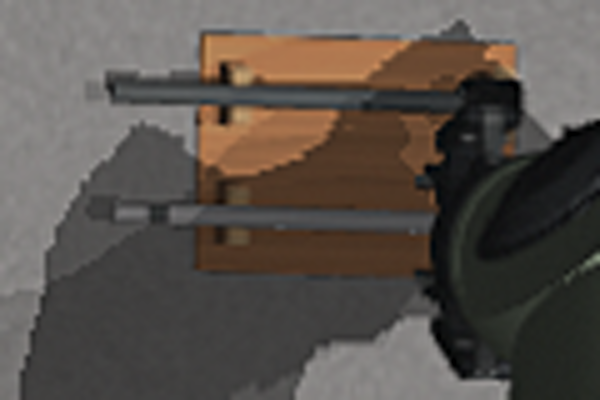

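The gripper is over the bright shaft, whose groove shows at (160,213); no contact yet. Closing.

Emit:
{"api": "servo_tool", "payload": {"targets": [{"x": 0,"y": 0,"z": 0,"wx": 0,"wy": 0,"wz": 0},{"x": 0,"y": 0,"z": 0,"wx": 0,"wy": 0,"wz": 0},{"x": 0,"y": 0,"z": 0,"wx": 0,"wy": 0,"wz": 0},{"x": 0,"y": 0,"z": 0,"wx": 0,"wy": 0,"wz": 0},{"x": 0,"y": 0,"z": 0,"wx": 0,"wy": 0,"wz": 0}], "grip": -1, "squeeze": 60}}

```text
clock: 4.35
position: [0.3822, -0.2655, 0.0296]
tool_rot: [0.033, 1.57, -1.593]
force: [-0.0, 0.1, -0.4]
grip_width: -0.0
```

```bash
python3 - <<'E'
from h import *
p,R,s=pose();print(s["clock"],p,s["force"],s["moment"],s["grip_width"])
rel([.3819,-.2658,.029],-3.2,1)
E
```

```text
4.35 [ 0.38220849 -0.26549133  0.02959306] [-0.01883992  0.09555643 -0.37216017] [-0.03788784 -0.05050492  0.02940257] -7.300280593154131e-07
shift [ 0.0015 -0.0007  0.0008] turn [ 0.0001  0.0001 -0.    ]
```

```bash
python3 - <<'E'
from h import *
out=[]
im,d=bot.grab_frame("top");a=cv2.resize(im[230:310,330:450,::-1],None,fx=4,fy=4,interpolation=cv2.INTER_CUBIC)
im,d=bot.grab_frame("scene");b=cv2.resize(im[110:210,180:300,::-1],None,fx=4,fy=4,interpolation=cv2.INTER_CUBIC)
cv2.imwrite("pics/g2.png",np.vstack([a,b])[:,:, :][:600+120])
cv2.imwrite("pics/g2.png",cv2.resize(np.vstack([a,b]),None,fx=.83,fy=.83))
E
```

```text
(no output)
```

View pics/g2.png

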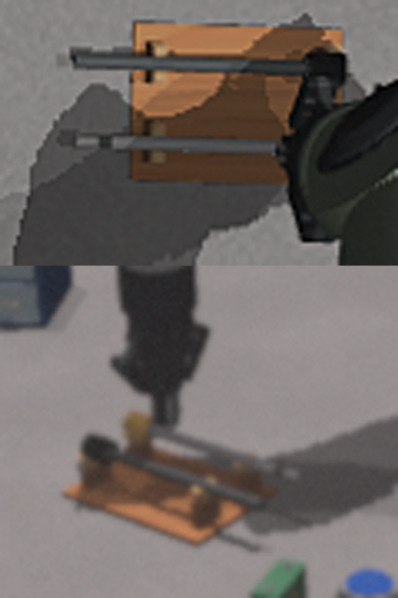

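```bash
python3 - <<'E'
from h import *
p,R,s=pose();cal=bot.get_calibration("scene")
q=proj(cal,np.array([p,[.3819,-.2658,.048],p+[0,0,.019],p+[0,0,.1]]));print(q,(q-[180,110])*4*.83+[0,265],np.round(R.as_matrix(),3))
print(s["qpos"],s["joint_efforts"])
im,d=bot.grab_frame("scene")
b=cv2.resize(im[130:190,195:255,::-1],None,fx=10,fy=10,interpolation=cv2.INTER_CUBIC)
for i,c in((0,(0,0,255)),(1,(0,255,0)),(2,(255,0,0))):
    u=((q[i]-[195,130]+.5)*10).astype(int);cv2.circle(b,tuple(map(int,u)),5,c,2)
cv2.imwrite("pics/g3.png",b)
m=np.zeros(d.shape,bool);m[140:175,205:250]=1
P,uv=cloud(cal,d,m);
k=(np.abs(P[:,1]+.2655)<.03)&(np.abs(P[:,0]-.382)<.03)
for a,c in sorted(zip(P[k].round(3).tolist(),uv[k].tolist()),key=lambda t:t[0][2])[::6]:print(a,c,end=" ")
E
```

```text
[[230.66042393 164.75620332]
 [230.28243076 159.82841742]
 [230.29695364 159.73601092]
 [228.67765247 137.46471168]] [[168.19260746 446.79059502]
 [166.93767012 430.43034582]
 [166.98588609 430.12355624]
 [161.60980622 356.18284278]] [[-0.     0.998 -0.055]
 [-0.001 -0.055 -0.998]
 [-1.    -0.     0.001]]
[ 0.24701655  0.60074508  0.30762009  2.15278744 -0.40939479  0.44249797
  0.82162816] [-1.97168486e-02 -7.66857505e+01  9.20781612e+00 -1.70654744e+01
  1.13174395e-02 -5.23817052e-04 -8.63263831e-04]
[0.36, -0.248, 0.005] [239, 170] [0.4, -0.291, 0.006] [222, 171] [0.405, -0.257, 0.006] [229, 174] [0.359, -0.266, 0.007] [235, 168] [0.369, -0.267, 0.007] [233, 169] [0.401, -0.277, 0.007] [225, 172] [0.363, -0.284, 0.008] [230, 167] [0.369, -0.263, 0.008] [234, 169] [0.367, -0.247, 0.008] [238, 170] [0.407, -0.268, 0.008] [226, 173] [0.357, -0.272, 0.009] [234, 167] [0.375, -0.254, 0.009] [235, 170] [0.412, -0.273, 0.009] [224, 173] [0.367, -0.238, 0.01] [240, 170] [0.383, -0.284, 0.039] [226, 161] [0.389, -0.274, 0.044] [227, 161] [0.392, -0.255, 0.047] [231, 162] [0.395, -0.241, 0
[... 590 characters left out ...]
395, -0.271, 0.085] [226, 151] [0.392, -0.261, 0.086] [229, 151] [0.373, -0.258, 0.09] [233, 148] [0.379, -0.257, 0.093] [232, 148] [0.387, -0.255, 0.096] [231, 148] [0.4, -0.257, 0.1] [228, 148] [0.374, -0.256, 0.102] [233, 145] [0.4, -0.257, 0.104] [228, 147] [0.394, -0.257, 0.105] [229, 146] [0.393, -0.254, 0.106] [230, 146] [0.375, -0.263, 0.108] [231, 143] [0.372, -0.253, 0.109] [234, 143] [0.36, -0.258, 0.111] [235, 141] [0.354, -0.254, 0.113] [237, 140] [0.36, -0.253, 0.115] [236, 140] [0.398, -0.257, 0.118] [228, 143] [0.399, -0.252, 0.119] [229, 143] [0.374, -0.246, 0.122] [235, 140] [0.397, -0.274, 0.124] [224, 140] [0.397, -0.27, 0.125] [225, 140] [0.393, -0.252, 0.128] [230, 140]
```

View pics/g3.png

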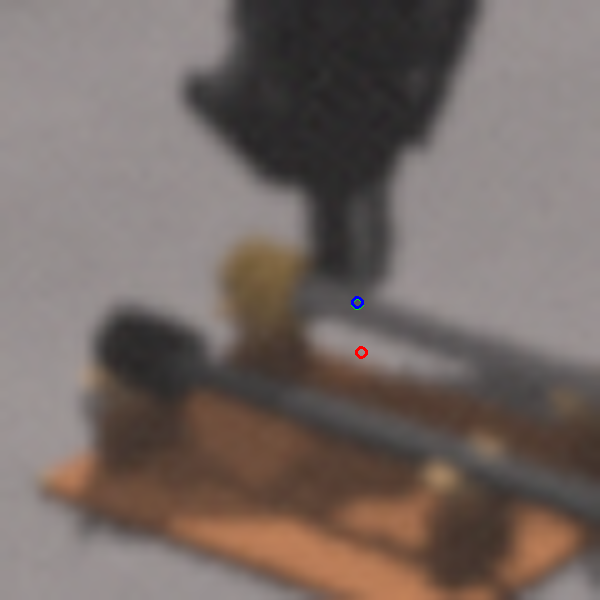

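The shut fingertips end near (345,285), on top of the rod. That is about 25 mm higher than the reported TCP (red mark at (361,352)), so the tool's length is off from the reading. I'll open and go down in small steps while watching force.

Emit:
{"api": "servo_tool", "payload": {"targets": [{"x": 0,"y": -0.0007,"z": 0,"wx": 0,"wy": 0,"wz": 0},{"x": 0,"y": -0.0007,"z": 0,"wx": 0,"wy": 0,"wz": 0},{"x": 0,"y": -0.0007,"z": 0,"wx": 0,"wy": 0,"wz": 0},{"x": 0,"y": -0.0007,"z": 0,"wx": 0,"wy": 0,"wz": 0},{"x": 0.02,"y": -0.0007,"z": 0,"wx": 0,"wy": 0,"wz": 0},{"x": 0.04,"y": -0.0007,"z": 0,"wx": 0,"wy": 0,"wz": 0},{"x": 0.04,"y": -0.0007,"z": 0,"wx": 0,"wy": 0,"wz": 0}], "grip": 0}}

```text
clock: 5.38
position: [0.3814, -0.2653, 0.0128]
tool_rot: [-1.404, 1.569, -3.03]
force: [1.1, -0.3, -0.6]
grip_width: 0.0425
```

```bash
python3 - <<'E'
from h import *
p,R,s=pose();print(s["clock"],p,s["force"],s["moment"],s["grip_width"])
cal=bot.get_calibration("scene");q=proj(cal,p)[0]
im,d=bot.grab_frame("scene")
b=cv2.resize(im[130:190,195:255,::-1],None,fx=9,fy=9,interpolation=cv2.INTER_CUBIC)
u=((q-[195,130]+.5)*9).astype(int);cv2.circle(b,tuple(map(int,u)),5,(0,0,255),2)
cv2.imwrite("pics/g4.png",b)
E
```

```text
5.375 [ 0.38139723 -0.26533269  0.01276046] [ 1.05484191 -0.32053558 -0.55799867] [ 0.02260546 -0.01891261 -0.00623492] 0.04245148277499877
```

View pics/g4.png

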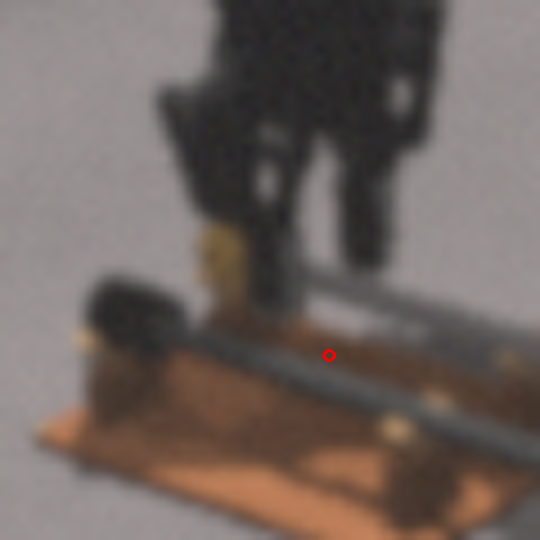

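Near fingertip is now in front of the rod at (275,300) and the far one behind it, well clear of the base. I go 5 mm lower and close.

Emit:
{"api": "servo_tool", "payload": {"targets": [{"x": 0.0125,"y": 0.001,"z": 0,"wx": 0,"wy": 0,"wz": 0},{"x": 0.0125,"y": 0.001,"z": 0,"wx": 0,"wy": 0,"wz": 0}]}}

```text
clock: 5.68
position: [0.3818, -0.2654, 0.0078]
tool_rot: [-1.396, 1.569, -3.022]
force: [0.2, 0.1, -0.3]
grip_width: 0.043
```

Emit:
{"api": "servo_tool", "payload": {"targets": [{"x": 0,"y": 0,"z": 0,"wx": 0,"wy": 0,"wz": 0},{"x": 0,"y": 0,"z": 0,"wx": 0,"wy": 0,"wz": 0},{"x": 0,"y": 0,"z": 0,"wx": 0,"wy": 0,"wz": 0},{"x": 0,"y": 0,"z": 0,"wx": 0,"wy": 0,"wz": 0},{"x": 0,"y": 0,"z": 0,"wx": 0,"wy": 0,"wz": 0}], "grip": -1}}

```text
clock: 6.3
position: [0.3843, -0.266, 0.0085]
tool_rot: [1.004, 1.567, -0.621]
force: [10.4, 0.6, 1.7]
grip_width: 0.01
```

```bash
python3 - <<'E'
from h import *
p,R,s=pose();print(s["clock"],p,s["force"],s["moment"],s["grip_width"])
rel([.3819,-.2658,.029],-3.2,1)
E
```

```text
6.3 [ 0.38432051 -0.26597734  0.0085112 ] [10.43954194  0.57328592  1.74262297] [ 0.0513228  -2.24976185  0.04888663] 0.010026982232282291
shift [-0.0512 -0.0059 -0.    ] turn [ 0.0002  0.0003 -0.0004]
```

Emit:
{"api": "servo_tool", "payload": {"targets": [{"x": 0,"y": 0,"z": 0,"wx": 0,"wy": 0,"wz": 0},{"x": 0,"y": 0,"z": 0,"wx": 0,"wy": 0,"wz": 0}]}}

```text
clock: 6.55
position: [0.3845, -0.2659, 0.0086]
tool_rot: [1.035, 1.567, -0.59]
force: [2.2, 1.3, 0.7]
grip_width: 0.0099
```

Emit:
{"api": "servo_tool", "payload": {"targets": [{"x": -0.02,"y": 0,"z": 0,"wx": 0,"wy": 0,"wz": 0},{"x": -0.06,"y": 0,"z": 0,"wx": 0,"wy": 0,"wz": 0},{"x": -0.12,"y": 0,"z": 0,"wx": 0,"wy": 0,"wz": 0},{"x": -0.17,"y": 0,"z": 0,"wx": 0,"wy": 0,"wz": 0},{"x": -0.17,"y": 0,"z": 0,"wx": 0,"wy": 0,"wz": 0}]}}

```text
clock: 7.18
position: [0.385, -0.2661, 0.0783]
tool_rot: [1.12, 1.565, -0.505]
force: [-0.6, -0.0, -2.1]
grip_width: 0.0094
```

```bash
python3 - <<'E'
from h import *
p,R,s=pose();print(s["clock"],p,s["force"],s["moment"],s["grip_width"])
rel([.6273,-.182,.0765],8.8,1)
E
```

```text
7.175 [ 0.38495957 -0.26607036  0.07826396] [-0.60877638 -0.00250182 -2.11338359] [-0.05733065 -0.00356509 -0.00559243] 0.00943791465009601
shift [ 0.0071  0.5935 -0.2428] turn [-0.0331  0.0005 -0.0008]
```

Emit:
{"api": "servo_tool", "payload": {"targets": [{"x": 0,"y": 0.1,"z": -0.04,"wx": -0.005,"wy": 0,"wz": 0},{"x": 0,"y": 0.25,"z": -0.1,"wx": -0.015,"wy": 0,"wz": 0},{"x": 0,"y": 0.38,"z": -0.16,"wx": -0.022,"wy": 0,"wz": -0.0008},{"x": 0,"y": 0.5,"z": -0.2,"wx": -0.03,"wy": 0.0005,"wz": -0.0008},{"x": 0.007,"y": 0.56,"z": -0.23,"wx": -0.0331,"wy": 0.0005,"wz": -0.0008},{"x": 0.007,"y": 0.5935,"z": -0.243,"wx": -0.0331,"wy": 0.0005,"wz": -0.0008},{"x": 0.007,"y": 0.5935,"z": -0.243,"wx": -0.0331,"wy": 0.0005,"wz": -0.0008}]}}

```text
clock: 8.05
position: [0.627, -0.1819, 0.0761]
tool_rot: [-1.488, 1.57, -2.905]
force: [-0.6, -0.4, -2.2]
grip_width: 0.0095
```

```bash
python3 - <<'E'
from h import *
p,R,s=pose();print(s["clock"],p,s["force"],s["grip_width"])
rel([.6273,-.182,.0165],8.8,1)
E
```

```text
8.05 [ 0.62701548 -0.1819281   0.07609379] [-0.5557257  -0.39928913 -2.23019396] 0.009467606118109387
shift [0.149  0.0007 0.0003] turn [-0.      0.      0.0001]
```

Emit:
{"api": "servo_tool", "payload": {"targets": [{"x": 0.05,"y": 0,"z": 0,"wx": 0,"wy": 0,"wz": 0},{"x": 0.1,"y": 0,"z": 0,"wx": 0,"wy": 0,"wz": 0},{"x": 0.14,"y": 0,"z": 0,"wx": 0,"wy": 0,"wz": 0},{"x": 0.149,"y": 0,"z": 0,"wx": 0,"wy": 0,"wz": 0},{"x": 0.149,"y": 0,"z": 0,"wx": 0,"wy": 0,"wz": 0}]}}

```text
clock: 8.68
position: [0.6269, -0.1821, 0.0164]
tool_rot: [-1.406, 1.57, -2.823]
force: [0.0, -0.1, -1.1]
grip_width: 0.0095
```

```bash
python3 - <<'E'
from h import *
p,R,s=pose();print(s["clock"],p,s["force"],s["grip_width"])
rel([.6273,-.182,.0165],8.8,1)
ims=[]
for c in("top","scene"):
    im,d=bot.grab_frame(c);cal=bot.get_calibration(c);np.save(f"{c}1.npy",d);cv2.imwrite(f"pics/{c}1.png",im[:,:,::-1])
    r=bot.trace(c,"shaft");print(c,[(round(q["confidence"],2),np.round(q["pixel"])) for q in r])
    bore=proj(cal,[.5834+.087*np.sin(np.radians(8.8)),.0853-.087*np.cos(np.radians(8.8)),.056])[0];print("bore px",bore)
    o=(bore-[32,22]).astype(int);b=cv2.resize(im[o[1]:o[1]+44,o[0]:o[0]+64,::-1],None,fx=9,fy=9,interpolation=cv2.INTER_CUBIC)
    u=(bore-o+.5)*9;cv2.circle(b,tuple(map(int,u)),4,(0,0,255),1);ims.append(b[:,:576])
    if r:
        P,_=cloud(cal,d,r[0]["mask"]);P=P[(P[:,2]>.04)&(P[:,2]<.075)]
        # bed frame
        a=np.radians(8.8);D=P[:,:2]-[.5834,.0853];bx=D@[np.cos(a),np.sin(a)];by=D@[-np.sin(a),np.cos(a)]
        for lo in range(-260,-80,20):
            k=(by>lo/1e3)&(by<lo/1e3+.02)
            if k.sum()>2:print(lo,k.sum(),"bx",round(1e3*bx[k].mean(),2),"z max",round(1e3*np.percentile(P[k,2],90),1),"z mean",round(1e3*P[k,2].mean(),1))
        print("by max",by.max())
cv2.imwrite("pics/pre.png",np.vstack(ims)[:, :])
E
```

```text
8.675 [ 0.62694106 -0.18211056  0.01635836] [ 0.04135062 -0.09930483 -1.10340184] 0.009520800105966886
shift [-0.0004  0.0009 -0.0001] turn [-0.0001  0.      0.0001]
top [(0.47, array([346., 188.]))]
bore px [314.10708535 194.90310219]
-260 15 bx 0.08 z max 62.3 z mean 59.7
-240 34 bx 0.21 z max 63.3 z mean 60.1
-220 32 bx 0.4 z max 61.9 z mean 59.6
-200 34 bx 0.28 z max 64.0 z mean 60.4
-180 33 bx 0.58 z max 62.7 z mean 59.5
-160 35 bx 0.63 z max 63.0 z mean 59.4
-140 25 bx 0.55 z max 62.7 z mean 59.5
-120 30 bx 0.93 z max 62.2 z mean 58.5
by max -0.10284815548827306
scene [(0.73, array([216., 200.]))]
bore px [259.59714372 208.87235402]
-260 24 bx 6.24 z max 62.3 z mean 59.2
-240 27 bx 6.63 z max 62.1 z mean 58.8
-220 23 bx 7.08 z max 62.8 z mean 58.9
-200 21 bx 7.63 z max 62.0 z mean 59.6
-180 19 bx 7.42 z max 62.8 z mean 59.6
-160 24 bx 7.68 z max 62.1 z mean 59.0
-140 23 bx 6.28 z max 60.4 z mean 57.6
-120 12 bx 7.56 z max 61.4 z mean 58.7
by max -0.10542635242296579
```

```bash
python3 -c "
import cv2;a=cv2.imread('pics/pre.png');cv2.imwrite('pics/pre.png',cv2.resize(a,None,fx=.75,fy=.75,interpolation=cv2.INTER_AREA))"
```

```text
(no output)
```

View pics/pre.png

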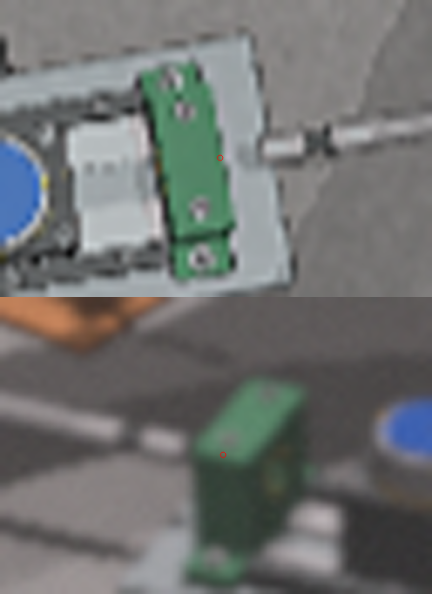

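Top view: the rod's line (283,147)-(400,128) runs to the bore mark (221,157). The scene view agrees in height. I correct 0.35° of yaw and feel forward.

Emit:
{"api": "servo_tool", "payload": {"targets": [{"x": 0,"y": 0,"z": -0.015,"wx": -0.001,"wy": 0,"wz": 0},{"x": 0,"y": 0,"z": -0.025,"wx": -0.001,"wy": 0,"wz": 0},{"x": 0,"y": 0,"z": -0.0325,"wx": -0.001,"wy": 0,"wz": 0},{"x": 0,"y": 0,"z": -0.036,"wx": -0.001,"wy": 0,"wz": 0},{"x": 0,"y": 0,"z": -0.039,"wx": -0.001,"wy": 0,"wz": 0},{"x": 0,"y": 0,"z": -0.042,"wx": -0.001,"wy": 0,"wz": 0}]}}

```text
clock: 9.62
position: [0.6248, -0.1655, 0.0171]
tool_rot: [0.666, 1.57, -0.745]
force: [-0.3, 0.4, -2.0]
grip_width: 0.01
```

```bash
cat >> h.py <<'E'
def st(g=.1685):
    p,R,s=pose();a=np.radians(8.8);D=p[:2]-np.array([.5859,.0853])
    ex,ey=np.array([np.cos(a),np.sin(a)]),np.array([-np.sin(a),np.cos(a)]);F=np.array(s["force"]);M=np.array(s["moment"])
    zt=R.as_matrix()[:,2];xt=R.as_matrix()[:,0]
    print("t %.2f bx %.2f by %.2f z %.2f mm tip_by %.1f | Fbx %.1f Fby %.1f Fz %.1f | M %s | yaw %.2f tilt(z-comp of fwd) %.2fdeg roll %.2f | w %.4f"%(s["clock"],1e3*D@ex,1e3*D@ey,1e3*p[2],1e3*(D@ey+g),F[:2]@ex,F[:2]@ey,F[2],np.round([M[:2]@ex,M[:2]@ey,M[2]],2),np.degrees(np.arctan2(zt[0],-zt[1])),np.degrees(np.arcsin(-zt[2])),np.degrees(np.arcsin(xt[:2]@ex)),s["grip_width"]))
E
python3 -c "
from h import *
st()"
```

```text
t 9.62 bx 0.05 by -253.75 z 17.06 mm tip_by -85.3 | Fbx -0.2 Fby 0.4 Fz -2.0 | M [-0.02 -0.01 -0.01] | yaw 9.14 tilt(z-comp of fwd) -0.03deg roll 0.02 | w 0.0100
```

Emit:
{"api": "servo_tool", "payload": {"targets": [{"x": 0.001,"y": 0,"z": -0.004,"wx": 0,"wy": 0,"wz": 0},{"x": 0.001,"y": 0,"z": -0.008,"wx": 0,"wy": 0,"wz": 0},{"x": 0.001,"y": 0,"z": -0.012,"wx": 0,"wy": 0,"wz": 0}]}}

```text
clock: 10.0
position: [0.624, -0.1606, 0.0167]
tool_rot: [0.639, 1.57, -0.772]
force: [-0.2, 0.3, -2.8]
grip_width: 0.0098
```

```bash
python3 -c "
from h import *
st()"
```

```text
t 10.00 bx 0.02 by -248.88 z 16.66 mm tip_by -80.4 | Fbx -0.2 Fby 0.3 Fz -2.8 | M [-0.08  0.03 -0.03] | yaw 9.15 tilt(z-comp of fwd) -0.03deg roll 0.02 | w 0.0098
```

Emit:
{"api": "servo_tool", "payload": {"targets": [{"x": 0,"y": 0,"z": -0.006,"wx": 0,"wy": 0,"wz": 0},{"x": 0,"y": 0,"z": -0.012,"wx": 0,"wy": 0,"wz": 0},{"x": 0,"y": 0,"z": -0.018,"wx": 0,"wy": 0,"wz": 0},{"x": 0,"y": 0,"z": -0.024,"wx": 0,"wy": 0,"wz": 0}]}}

```text
clock: 10.5
position: [0.6225, -0.1509, 0.0167]
tool_rot: [0.73, 1.57, -0.682]
force: [-0.3, 0.7, -1.2]
grip_width: 0.0099
```

```bash
python3 -c "
from h import *
st()"
```

```text
t 10.50 bx -0.01 by -239.04 z 16.67 mm tip_by -70.5 | Fbx -0.2 Fby 0.7 Fz -1.2 | M [-0.01  0.01  0.02] | yaw 9.15 tilt(z-comp of fwd) -0.02deg roll 0.02 | w 0.0099
```

Emit:
{"api": "servo_tool", "payload": {"targets": [{"x": 0,"y": 0,"z": -0.012,"wx": 0,"wy": 0,"wz": 0},{"x": 0,"y": 0,"z": -0.024,"wx": 0,"wy": 0,"wz": 0},{"x": 0,"y": 0,"z": -0.036,"wx": 0,"wy": 0,"wz": 0},{"x": 0,"y": 0,"z": -0.048,"wx": 0,"wy": 0,"wz": 0},{"x": 0,"y": 0,"z": -0.06,"wx": 0,"wy": 0,"wz": 0},{"x": 0,"y": 0,"z": -0.072,"wx": 0,"wy": 0,"wz": 0}]}}

```text
clock: 11.25
position: [0.6178, -0.1222, 0.0167]
tool_rot: [0.738, 1.57, -0.673]
force: [0.9, -0.1, -2.0]
grip_width: 0.0097
```

```bash
python3 -c "
from h import *
st()"
```

```text
t 11.25 bx -0.19 by -209.93 z 16.67 mm tip_by -41.4 | Fbx 0.8 Fby -0.2 Fz -2.0 | M [-0.05  0.01 -0.01] | yaw 9.15 tilt(z-comp of fwd) -0.03deg roll 0.02 | w 0.0097
```

Emit:
{"api": "servo_tool", "payload": {"targets": [{"x": 0,"y": 0,"z": -0.01,"wx": 0,"wy": 0,"wz": 0},{"x": 0,"y": 0,"z": -0.02,"wx": 0,"wy": 0,"wz": 0},{"x": 0,"y": 0,"z": -0.03,"wx": 0,"wy": 0,"wz": 0},{"x": 0,"y": 0,"z": -0.036,"wx": 0,"wy": 0,"wz": 0},{"x": 0,"y": 0,"z": -0.042,"wx": 0,"wy": 0,"wz": 0},{"x": 0,"y": 0,"z": -0.048,"wx": 0,"wy": 0,"wz": 0}]}}

```text
clock: 12.0
position: [0.6147, -0.1032, 0.0166]
tool_rot: [0.638, 1.57, -0.773]
force: [-0.1, -0.0, -3.0]
grip_width: 0.0098
```

```bash
python3 -c "
from h import *
st()
cal=bot.get_calibration('top');im,d=bot.grab_frame('top');hsv=cv2.cvtColor(im,cv2.COLOR_RGB2HSV)
b=(hsv[...,0]>100)&(hsv[...,0]<125)&(hsv[...,1]>100);b[:,:220]=0;b[:,340:]=0;b[:150]=0;b[240:]=0
P,_=cloud(cal,d,b);P=P[P[:,2]>.08];print(len(P),P.mean(0))
"
```

```text
t 12.00 bx -0.34 by -190.67 z 16.65 mm tip_by -22.2 | Fbx -0.1 Fby 0.0 Fz -3.0 | M [-0.05  0.1   0.01] | yaw 9.14 tilt(z-comp of fwd) -0.03deg roll 0.02 | w 0.0098
168 [0.58162876 0.08909828 0.09250963]
```

Emit:
{"api": "servo_tool", "payload": {"targets": [{"x": 0,"y": 0.0002,"z": -0.006,"wx": 0,"wy": 0,"wz": 0},{"x": 0,"y": 0.0004,"z": -0.012,"wx": 0,"wy": 0,"wz": 0},{"x": 0,"y": 0.0006,"z": -0.018,"wx": 0,"wy": 0,"wz": 0},{"x": 0,"y": 0.0007,"z": -0.026,"wx": 0,"wy": 0,"wz": 0},{"x": 0,"y": 0.0008,"z": -0.034,"wx": 0,"wy": 0,"wz": 0},{"x": 0,"y": 0.0008,"z": -0.042,"wx": 0,"wy": 0,"wz": 0}]}}

```text
clock: 12.8
position: [0.6123, -0.0859, 0.0166]
tool_rot: [0.932, 1.57, -0.479]
force: [0.5, 0.2, -2.8]
grip_width: 0.0095
```

```bash
python3 -c "
from h import *
st()
cal=bot.get_calibration('top');im,d=bot.grab_frame('top');hsv=cv2.cvtColor(im,cv2.COLOR_RGB2HSV)
b=(hsv[...,0]>100)&(hsv[...,0]<125)&(hsv[...,1]>100);b[:,:220]=0;b[:,340:]=0;b[:150]=0;b[240:]=0
P,_=cloud(cal,d,b);P=P[P[:,2]>.08];print(len(P),P.mean(0))
"
```

```text
t 12.80 bx -0.07 by -173.23 z 16.63 mm tip_by -4.7 | Fbx 0.5 Fby 0.1 Fz -2.8 | M [-0.03  0.02 -0.03] | yaw 9.16 tilt(z-comp of fwd) -0.01deg roll 0.02 | w 0.0095
170 [0.58224808 0.08773534 0.09597098]
```

Emit:
{"api": "servo_tool", "payload": {"targets": [{"x": 0,"y": 0,"z": -0.012,"wx": 0,"wy": 0,"wz": 0},{"x": 0,"y": 0.0001,"z": -0.024,"wx": 0,"wy": 0,"wz": 0},{"x": 0,"y": 0.0002,"z": -0.036,"wx": 0,"wy": 0,"wz": 0},{"x": 0,"y": 0.0003,"z": -0.048,"wx": 0,"wy": 0,"wz": 0},{"x": 0,"y": 0.0004,"z": -0.06,"wx": 0,"wy": 0,"wz": 0},{"x": 0,"y": 0.0005,"z": -0.072,"wx": 0,"wy": 0,"wz": 0},{"x": 0,"y": 0.0006,"z": -0.084,"wx": 0,"wy": 0,"wz": 0}]}}

```text
clock: 13.72
position: [0.6071, -0.0519, 0.0166]
tool_rot: [1.851, 1.571, 0.441]
force: [-0.3, -0.2, -2.6]
grip_width: 0.0096
```

```bash
python3 -c "
from h import *
st()"
```

```text
t 13.72 bx -0.03 by -138.79 z 16.58 mm tip_by 29.7 | Fbx -0.3 Fby -0.1 Fz -2.6 | M [-0.07  0.09  0.12] | yaw 9.18 tilt(z-comp of fwd) 0.00deg roll 0.01 | w 0.0096
```

Emit:
{"api": "servo_tool", "payload": {"targets": [{"x": 0,"y": 0,"z": -0.012,"wx": 0,"wy": 0,"wz": 0},{"x": 0,"y": 0.0001,"z": -0.024,"wx": 0,"wy": 0,"wz": 0},{"x": 0,"y": 0.0002,"z": -0.036,"wx": 0,"wy": 0,"wz": 0},{"x": 0,"y": 0.0003,"z": -0.048,"wx": 0,"wy": 0,"wz": 0},{"x": 0,"y": 0.0004,"z": -0.06,"wx": 0,"wy": 0,"wz": 0},{"x": 0,"y": 0.0004,"z": -0.066,"wx": 0,"wy": 0,"wz": 0},{"x": 0,"y": 0.0004,"z": -0.072,"wx": 0,"wy": 0,"wz": 0},{"x": 0,"y": 0.0004,"z": -0.078,"wx": 0,"wy": 0,"wz": 0}]}}

```text
clock: 14.72
position: [0.6022, -0.021, 0.0166]
tool_rot: [1.757, 1.571, 0.346]
force: [-1.1, -0.5, -3.2]
grip_width: 0.0094
```

```bash
python3 -c "
from h import *
st()"
```

```text
t 14.72 bx -0.17 by -107.55 z 16.58 mm tip_by 61.0 | Fbx -1.2 Fby -0.3 Fz -3.2 | M [-0.15  0.39  0.09] | yaw 9.17 tilt(z-comp of fwd) 0.00deg roll 0.01 | w 0.0094
```

Emit:
{"api": "servo_tool", "payload": {"targets": [{"x": 0,"y": 0.0003,"z": -0.004,"wx": 0,"wy": 0,"wz": 0},{"x": 0,"y": 0.0003,"z": -0.008,"wx": 0,"wy": 0,"wz": 0},{"x": 0,"y": 0.0003,"z": -0.012,"wx": 0,"wy": 0,"wz": 0},{"x": 0,"y": 0.0003,"z": -0.016,"wx": 0,"wy": 0,"wz": 0}]}}

```text
clock: 15.22
position: [0.6012, -0.0147, 0.0166]
tool_rot: [2.248, 1.571, 0.837]
force: [-2.5, -0.8, -3.0]
grip_width: 0.0097
```

```bash
python3 -c "
from h import *
st()"
```

```text
t 15.22 bx -0.16 by -101.12 z 16.57 mm tip_by 67.4 | Fbx -2.6 Fby -0.4 Fz -3.0 | M [-0.27  0.51  0.06] | yaw 9.17 tilt(z-comp of fwd) 0.00deg roll 0.00 | w 0.0097
```

Emit:
{"api": "servo_tool", "payload": {"targets": [{"x": 0,"y": 0,"z": 0,"wx": 0,"wy": 0,"wz": 0},{"x": 0,"y": 0,"z": 0,"wx": 0,"wy": 0,"wz": 0},{"x": 0,"y": 0,"z": 0,"wx": 0,"wy": 0,"wz": 0},{"x": 0,"y": 0,"z": 0,"wx": 0,"wy": 0,"wz": 0},{"x": 0,"y": 0,"z": 0.03,"wx": 0,"wy": 0,"wz": 0},{"x": 0,"y": 0,"z": 0.06,"wx": 0.001,"wy": 0,"wz": 0},{"x": 0,"y": 0,"z": 0.086,"wx": 0.001,"wy": 0,"wz": 0},{"x": 0,"y": 0,"z": 0.086,"wx": 0.001,"wy": 0,"wz": 0}], "grip": 0}}

```text
clock: 16.23
position: [0.6067, -0.0501, 0.0165]
tool_rot: [-0.133, 1.57, -1.552]
force: [-0.3, 0.7, 0.1]
grip_width: 0.0428
```

```bash
python3 - <<'E'
from h import *
st()
p,R,s=pose();ims=[]
for c in("top","scene"):
    im,d=bot.grab_frame(c);cal=bot.get_calibration(c);cv2.imwrite(f"pics/{c}2.png",im[:,:,::-1])
    q=proj(cal,[.598,-.02,.06])[0];o=(q-[32,22]).astype(int)
    ims.append(cv2.resize(im[o[1]:o[1]+44,o[0]:o[0]+64,::-1],None,fx=6.5,fy=6.5,interpolation=cv2.INTER_CUBIC))
cv2.imwrite("pics/re.png",np.vstack(ims))
E
```

```text
t 16.23 bx -0.18 by -136.96 z 16.54 mm tip_by 31.5 | Fbx -0.2 Fby 0.8 Fz 0.1 | M [ 0.04  0.   -0.02] | yaw 8.71 tilt(z-comp of fwd) -0.03deg roll -0.00 | w 0.0428
```

View pics/re.png

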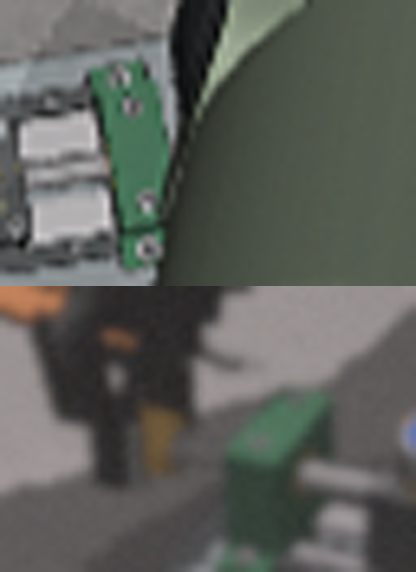

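The brass knob at (162,440) lies between the fingers (near one at (115,440)), and the bright rod leaves the block at (310,475) towards the carriage. Nudging 2 mm forward and closing.

Emit:
{"api": "servo_tool", "payload": {"targets": [{"x": 0,"y": 0,"z": -0.005,"wx": 0,"wy": 0,"wz": 0},{"x": 0,"y": 0,"z": -0.005,"wx": 0,"wy": 0,"wz": 0},{"x": 0,"y": 0,"z": -0.005,"wx": 0,"wy": 0,"wz": 0},{"x": 0,"y": 0,"z": -0.005,"wx": 0,"wy": 0,"wz": 0},{"x": 0,"y": 0,"z": -0.005,"wx": 0,"wy": 0,"wz": 0}], "grip": -1, "squeeze": 50}}

```text
clock: 16.95
position: [0.606, -0.046, 0.0165]
tool_rot: [-2.51, 1.57, 2.357]
force: [-3.6, 0.9, 6.4]
grip_width: 0.0241
```

```bash
python3 -c "
from h import *
st()"
```

```text
t 16.95 bx -0.19 by -132.88 z 16.52 mm tip_by 35.6 | Fbx -3.4 Fby 1.5 Fz 6.4 | M [0.5  0.79 0.09] | yaw 8.83 tilt(z-comp of fwd) 0.05deg roll -0.03 | w 0.0241
```

Emit:
{"api": "servo_tool", "payload": {"targets": [{"x": -0.001,"y": -0.0005,"z": -0.003,"wx": 0,"wy": 0,"wz": 0},{"x": -0.001,"y": -0.0005,"z": -0.006,"wx": 0,"wy": 0,"wz": 0},{"x": -0.001,"y": -0.0005,"z": -0.009,"wx": 0,"wy": 0,"wz": 0},{"x": -0.001,"y": -0.0005,"z": -0.012,"wx": 0,"wy": 0,"wz": 0}]}}

```text
clock: 17.45
position: [0.6051, -0.0414, 0.0169]
tool_rot: [-2.42, 1.57, 2.446]
force: [-0.4, -2.5, 0.4]
grip_width: 0.0244
```

```bash
python3 -c "
from h import *
st(.2003)"
```

```text
t 17.45 bx -0.39 by -128.12 z 16.91 mm tip_by 72.2 | Fbx -0.8 Fby -2.4 Fz 0.4 | M [-0.5   0.35  0.07] | yaw 8.83 tilt(z-comp of fwd) 0.04deg roll -0.03 | w 0.0244
```

Emit:
{"api": "servo_tool", "payload": {"targets": [{"x": 0,"y": 0,"z": -0.003,"wx": 0,"wy": 0,"wz": 0},{"x": 0,"y": 0,"z": -0.006,"wx": 0,"wy": 0,"wz": 0},{"x": 0,"y": 0,"z": -0.009,"wx": 0,"wy": 0,"wz": 0},{"x": 0,"y": 0,"z": -0.012,"wx": 0,"wy": 0,"wz": 0}]}}

```text
clock: 17.95
position: [0.6044, -0.0373, 0.017]
tool_rot: [-1.312, 1.57, -2.73]
force: [-1.6, -4.6, 1.5]
grip_width: 0.0247
```

```bash
python3 -c "
from h import *
st(.2003)"
```

```text
t 17.95 bx -0.42 by -123.98 z 17.03 mm tip_by 76.3 | Fbx -2.3 Fby -4.3 Fz 1.5 | M [-1.12  0.38  0.01] | yaw 8.79 tilt(z-comp of fwd) -0.01deg roll -0.02 | w 0.0247
```

Passing under the plunger with about 4 N. Continuing slowly.

Emit:
{"api": "servo_tool", "payload": {"targets": [{"x": 0,"y": -0.0003,"z": -0.003,"wx": 0,"wy": 0,"wz": 0},{"x": 0,"y": -0.0003,"z": -0.006,"wx": 0,"wy": 0,"wz": 0},{"x": 0,"y": -0.0003,"z": -0.009,"wx": 0,"wy": 0,"wz": 0},{"x": 0,"y": -0.0003,"z": -0.012,"wx": 0,"wy": 0,"wz": 0},{"x": 0,"y": -0.0003,"z": -0.015,"wx": 0,"wy": 0,"wz": 0}]}}

```text
clock: 18.58
position: [0.6034, -0.0313, 0.017]
tool_rot: [-1.176, 1.57, -2.593]
force: [-0.4, -4.6, 0.3]
grip_width: 0.0244
```

```bash
python3 -c "
from h import *
st(.2003)"
```

```text
t 18.57 bx -0.51 by -117.92 z 17.05 mm tip_by 82.4 | Fbx -1.1 Fby -4.5 Fz 0.3 | M [-1.06  0.18 -0.06] | yaw 8.79 tilt(z-comp of fwd) -0.01deg roll -0.02 | w 0.0244
```

Emit:
{"api": "servo_tool", "payload": {"targets": [{"x": 0,"y": 0,"z": -0.004,"wx": 0,"wy": 0,"wz": 0},{"x": 0,"y": 0,"z": -0.008,"wx": 0,"wy": 0,"wz": 0},{"x": 0,"y": 0,"z": -0.012,"wx": 0,"wy": 0,"wz": 0},{"x": 0,"y": 0,"z": -0.016,"wx": 0,"wy": 0,"wz": 0},{"x": 0,"y": 0,"z": -0.02,"wx": 0,"wy": 0,"wz": 0},{"x": 0,"y": 0,"z": -0.024,"wx": 0,"wy": 0,"wz": 0}]}}

```text
clock: 19.32
position: [0.6019, -0.0217, 0.017]
tool_rot: [-1.18, 1.57, -2.598]
force: [-0.6, -5.6, -0.2]
grip_width: 0.0247
```

```bash
python3 -c "
from h import *
st(.2003)"
```

```text
t 19.32 bx -0.52 by -108.21 z 17.04 mm tip_by 92.1 | Fbx -1.4 Fby -5.4 Fz -0.2 | M [-0.99  0.22 -0.02] | yaw 8.79 tilt(z-comp of fwd) -0.01deg roll -0.02 | w 0.0247
```

Emit:
{"api": "servo_tool", "payload": {"targets": [{"x": 0,"y": 0,"z": -0.003,"wx": 0,"wy": 0,"wz": 0},{"x": 0,"y": 0,"z": -0.006,"wx": 0,"wy": 0,"wz": 0},{"x": 0,"y": 0,"z": -0.009,"wx": 0,"wy": 0,"wz": 0},{"x": 0,"y": 0,"z": -0.012,"wx": 0,"wy": 0,"wz": 0}]}}

```text
clock: 19.82
position: [0.6011, -0.0165, 0.017]
tool_rot: [-2.06, 1.57, 2.806]
force: [-1.0, -1.9, 1.1]
grip_width: 0.0245
```

```bash
python3 -c "
from h import *
st(.2003)"
```

```text
t 19.82 bx -0.58 by -102.97 z 16.97 mm tip_by 97.3 | Fbx -1.2 Fby -1.8 Fz 1.1 | M [-0.3   0.28 -0.02] | yaw 8.81 tilt(z-comp of fwd) 0.02deg roll -0.03 | w 0.0245
```

Emit:
{"api": "servo_tool", "payload": {"targets": [{"x": 0,"y": 0,"z": -0.002,"wx": 0,"wy": 0,"wz": 0},{"x": 0,"y": 0,"z": -0.004,"wx": 0,"wy": 0,"wz": 0},{"x": 0,"y": 0,"z": -0.005,"wx": 0,"wy": 0,"wz": 0}]}}

```text
clock: 20.2
position: [0.6008, -0.0151, 0.017]
tool_rot: [-0.948, 1.57, -2.365]
force: [1.0, -7.1, -0.5]
grip_width: 0.0245
```

```bash
python3 -c "
from h import *
st(.2003)"
```

```text
t 20.20 bx -0.60 by -101.47 z 16.99 mm tip_by 98.8 | Fbx -0.1 Fby -7.2 Fz -0.5 | M [-1.37  0.26 -0.04] | yaw 8.79 tilt(z-comp of fwd) -0.02deg roll -0.03 | w 0.0245
```

Emit:
{"api": "servo_tool", "payload": {"targets": [{"x": 0,"y": 0,"z": -0.0015,"wx": 0,"wy": 0,"wz": 0},{"x": 0,"y": 0,"z": -0.003,"wx": 0,"wy": 0,"wz": 0}]}}

```text
clock: 20.45
position: [0.6008, -0.015, 0.017]
tool_rot: [-0.058, 1.569, -1.477]
force: [1.3, -8.9, -2.4]
grip_width: 0.0244
```

```bash
python3 -c "
from h import *
st(.2003)"
```

```text
t 20.45 bx -0.58 by -101.45 z 17.03 mm tip_by 98.8 | Fbx -0.0 Fby -9.0 Fz -2.4 | M [-2.16  0.2   0.04] | yaw 8.74 tilt(z-comp of fwd) -0.10deg roll -0.01 | w 0.0244
```

Emit:
{"api": "servo_tool", "payload": {"targets": [{"x": 0,"y": 0,"z": -0.002,"wx": 0,"wy": 0,"wz": 0},{"x": 0,"y": 0,"z": -0.0035,"wx": 0,"wy": 0,"wz": 0},{"x": 0,"y": 0,"z": -0.0035,"wx": 0,"wy": 0,"wz": 0}]}}

```text
clock: 20.82
position: [0.6008, -0.0151, 0.017]
tool_rot: [0.097, 1.567, -1.322]
force: [1.2, -8.9, -2.1]
grip_width: 0.0245
```

```bash
python3 -c "
from h import *
st(.2003)"
```

```text
t 20.82 bx -0.59 by -101.50 z 17.04 mm tip_by 98.8 | Fbx -0.2 Fby -9.0 Fz -2.1 | M [-2.03  0.12  0.09] | yaw 8.69 tilt(z-comp of fwd) -0.19deg roll 0.02 | w 0.0245
```

Emit:
{"api": "servo_tool", "payload": {"targets": [{"x": 0,"y": 0,"z": 0,"wx": 0,"wy": 0,"wz": 0},{"x": 0,"y": 0,"z": 0,"wx": 0,"wy": 0,"wz": 0},{"x": 0,"y": 0,"z": 0,"wx": 0,"wy": 0,"wz": 0},{"x": -0.05,"y": 0,"z": 0,"wx": 0,"wy": 0,"wz": 0},{"x": -0.15,"y": 0,"z": 0.08,"wx": 0,"wy": 0,"wz": 0},{"x": -0.28,"y": 0,"z": 0.22,"wx": 0,"wy": 0,"wz": 0},{"x": -0.28,"y": 0,"z": 0.35,"wx": 0,"wy": 0,"wz": 0},{"x": -0.28,"y": 0,"z": 0.35,"wx": 0,"wy": 0,"wz": 0}], "grip": 0.6}}

```text
clock: 21.82
position: [0.622, -0.1591, 0.1324]
tool_rot: [0.418, 1.564, -1.008]
force: [-0.7, 0.9, -0.1]
grip_width: 0.0683
```

```bash
python3 - <<'E'
from h import *
st();ims=[]
for c in("top","scene"):
    im,d=bot.grab_frame(c);cal=bot.get_calibration(c)
    q=proj(cal,[.585,.07,.06])[0];o=(q-[55,32]).astype(int)
    ims.append(cv2.resize(im[o[1]:o[1]+64,o[0]:o[0]+110,::-1],None,fx=4.6,fy=4.6,interpolation=cv2.INTER_CUBIC))
    if c=="top":
        hsv=cv2.cvtColor(im,cv2.COLOR_RGB2HSV);m=np.zeros(d.shape,bool);m[150:240,220:340]=1
        a=np.radians(8.8);ex,ey=np.array([np.cos(a),np.sin(a)]),np.array([-np.sin(a),np.cos(a)])
        for n,k in(("dial",(hsv[...,0]>100)&(hsv[...,0]<125)&(hsv[...,1]>100)),("cap",((hsv[...,0]<6)|(hsv[...,0]>174))&(hsv[...,1]>140)),("brass",(hsv[...,0]>15)&(hsv[...,0]<32)&(hsv[...,1]>90))):
            P,_=cloud(cal,d,k&m);D=P[:,:2]-[.5834,.0853];print(n,len(P),"bx",(D@ex).mean(),"by",(D@ey).mean(),(D@ey).min(),(D@ey).max(),"z",P[:,2].mean())
cv2.imwrite("pics/seat.png",np.vstack(ims))
E
```

```text
t 21.82 bx -1.71 by -247.06 z 132.40 mm tip_by -78.6 | Fbx -0.6 Fby 1.0 Fz -0.1 | M [0.04 0.   0.02] | yaw 8.32 tilt(z-comp of fwd) -0.38deg roll 0.17 | w 0.0683
dial 167 bx -0.001273745312564742 by 0.004068461362409013 -0.014270098199207638 0.022959795295085024 z 0.09273733587604521
cap 40 bx -0.0015007436512310612 by 0.07472353417924463 0.06634710736630588 0.08290171258446523 z 0.1072460223746052
brass 112 bx -0.0016349656968979776 by -0.10020480281846753 -0.11870466799633146 0.015867030834919662 z 0.06503845803506507
```

View pics/seat.png

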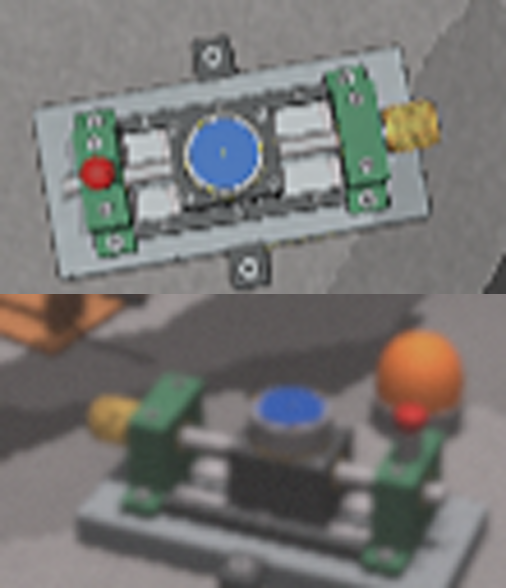

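Both views show it home: knob and collar against the first block at (385,125), nose out past the far block at (70,188), and the red cap back at its original height (107 vs 106.5 mm). Now the carriage.

```bash
python3 -c "
from h import *
rel([.5848,.0892,.1324],8.8,1);rel([.5848,.0892,.0145],8.8,1)"
```

```text
shift [-0.0066 -0.0007 -0.6139] turn [-0.0005  0.0005 -0.0002]
shift [ 0.2882 -0.001  -0.6148] turn [-0.0005  0.0005 -0.0002]
```

Emit:
{"api": "servo_tool", "payload": {"targets": [{"x": -0.01,"y": 0,"z": -0.13,"wx": -0.0005,"wy": 0.0005,"wz": 0},{"x": -0.01,"y": 0,"z": -0.27,"wx": -0.0005,"wy": 0.0005,"wz": 0},{"x": -0.01,"y": 0,"z": -0.4,"wx": -0.0005,"wy": 0.0005,"wz": 0},{"x": -0.01,"y": 0,"z": -0.52,"wx": -0.0005,"wy": 0.0005,"wz": -0.0002},{"x": -0.007,"y": -0.001,"z": -0.6,"wx": -0.0005,"wy": 0.0005,"wz": -0.0002},{"x": -0.007,"y": -0.001,"z": -0.6145,"wx": -0.0005,"wy": 0.0005,"wz": -0.0002},{"x": -0.007,"y": -0.001,"z": -0.6145,"wx": -0.0005,"wy": 0.0005,"wz": -0.0002}]}}

```text
clock: 22.8
position: [0.5844, 0.0902, 0.1328]
tool_rot: [-1.352, 1.571, -2.768]
force: [0.0, -0.2, 0.2]
grip_width: 0.068
```

```bash
python3 -c "
from h import *
st();rel([.5848,.0892,.0145],8.8,1)"
```

```text
t 22.80 bx -0.78 by 5.04 z 132.81 mm tip_by 173.5 | Fbx -0.0 Fby -0.2 Fz 0.2 | M [-0.07  0.07  0.07] | yaw 8.89 tilt(z-comp of fwd) -0.00deg roll -0.01 | w 0.0680
shift [0.2958 0.0008 0.0025] turn [0.0002 0.     0.    ]
```

Emit:
{"api": "servo_tool", "payload": {"targets": [{"x": 0.08,"y": 0.0008,"z": 0.0025,"wx": 0.0002,"wy": 0,"wz": 0},{"x": 0.15,"y": 0.0008,"z": 0.0025,"wx": 0.0002,"wy": 0,"wz": 0},{"x": 0.22,"y": 0.0008,"z": 0.0025,"wx": 0.0002,"wy": 0,"wz": 0},{"x": 0.26,"y": 0.0008,"z": 0.0025,"wx": 0.0002,"wy": 0,"wz": 0},{"x": 0.28,"y": 0.0008,"z": 0.0025,"wx": 0.0002,"wy": 0,"wz": 0},{"x": 0.29,"y": 0.0008,"z": 0.0025,"wx": 0.0002,"wy": 0,"wz": 0},{"x": 0.295,"y": 0.0008,"z": 0.0025,"wx": 0.0002,"wy": 0,"wz": 0}]}}

```text
clock: 23.68
position: [0.5852, 0.0892, 0.0152]
tool_rot: [1.605, 1.57, 0.188]
force: [0.3, -0.6, 0.5]
grip_width: 0.0682
```

```bash
python3 -c "
from h import *
st()"
```

```text
t 23.68 bx -0.13 by 3.98 z 15.24 mm tip_by 172.5 | Fbx 0.2 Fby -0.7 Fz 0.5 | M [0.04 0.02 0.06] | yaw 8.81 tilt(z-comp of fwd) 0.00deg roll 0.03 | w 0.0682
```

Emit:
{"api": "servo_tool", "payload": {"targets": [{"x": 0,"y": 0,"z": 0,"wx": 0,"wy": 0,"wz": 0},{"x": 0,"y": 0,"z": 0,"wx": 0,"wy": 0,"wz": 0},{"x": 0,"y": 0,"z": 0,"wx": 0,"wy": 0,"wz": 0},{"x": 0,"y": 0,"z": 0,"wx": 0,"wy": 0,"wz": 0}], "grip": -1, "squeeze": 25}}

```text
clock: 24.18
position: [0.5853, 0.0893, 0.0158]
tool_rot: [1.78, 1.57, 0.363]
force: [-2.4, -0.1, 5.6]
grip_width: 0.0495
```

```bash
python3 -c "
from h import *
st()"
```

```text
t 24.18 bx -0.01 by 4.03 z 15.75 mm tip_by 172.5 | Fbx -2.4 Fby 0.2 Fz 5.6 | M [0.08 0.61 0.  ] | yaw 8.81 tilt(z-comp of fwd) 0.01deg roll 0.05 | w 0.0495
```

Emit:
{"api": "servo_tool", "payload": {"targets": [{"x": -0.0005,"y": -0.0005,"z": 0.004,"wx": 0,"wy": 0,"wz": 0},{"x": -0.0005,"y": -0.0005,"z": 0.008,"wx": 0,"wy": 0,"wz": 0},{"x": -0.0005,"y": -0.0005,"z": 0.013,"wx": 0,"wy": 0,"wz": 0},{"x": -0.0005,"y": -0.0005,"z": 0.019,"wx": 0,"wy": 0,"wz": 0},{"x": -0.0005,"y": -0.0005,"z": 0.025,"wx": 0,"wy": 0,"wz": 0}]}}

```text
clock: 24.8
position: [0.5865, 0.0791, 0.0158]
tool_rot: [1.759, 1.57, 0.342]
force: [-1.3, 1.2, -6.7]
grip_width: 0.0496
```

```bash
python3 -c "
from h import *
st()"
```

```text
t 24.80 bx -0.31 by -6.22 z 15.84 mm tip_by 162.3 | Fbx -1.1 Fby 1.4 Fz -6.7 | M [0.02 0.09 0.05] | yaw 8.81 tilt(z-comp of fwd) 0.01deg roll 0.04 | w 0.0496
```

Emit:
{"api": "servo_tool", "payload": {"targets": [{"x": 0.0004,"y": 0,"z": 0.008,"wx": 0,"wy": 0,"wz": 0},{"x": 0.0004,"y": 0,"z": 0.016,"wx": 0,"wy": 0,"wz": 0},{"x": 0.0004,"y": 0,"z": 0.024,"wx": 0,"wy": 0,"wz": 0},{"x": 0.0004,"y": 0,"z": 0.032,"wx": 0,"wy": 0,"wz": 0},{"x": 0.0004,"y": 0,"z": 0.04,"wx": 0,"wy": 0,"wz": 0},{"x": 0.0004,"y": 0,"z": 0.048,"wx": 0,"wy": 0,"wz": 0},{"x": 0.0004,"y": 0,"z": 0.054,"wx": 0,"wy": 0,"wz": 0}]}}

```text
clock: 25.68
position: [0.5899, 0.0576, 0.0158]
tool_rot: [1.852, 1.57, 0.435]
force: [-1.1, 2.8, 0.1]
grip_width: 0.0495
```

```bash
python3 -c "
from h import *
st()"
```

```text
t 25.68 bx -0.24 by -27.97 z 15.76 mm tip_by 140.5 | Fbx -0.6 Fby 2.9 Fz 0.1 | M [0.59 0.09 0.01] | yaw 8.80 tilt(z-comp of fwd) 0.01deg roll 0.05 | w 0.0495
```

Emit:
{"api": "servo_tool", "payload": {"targets": [{"x": 0,"y": 0,"z": 0.003,"wx": 0,"wy": 0,"wz": 0},{"x": 0,"y": 0,"z": 0.006,"wx": 0,"wy": 0,"wz": 0},{"x": 0,"y": 0,"z": 0.009,"wx": 0,"wy": 0,"wz": 0},{"x": 0,"y": 0,"z": 0.012,"wx": 0,"wy": 0,"wz": 0}]}}

```text
clock: 26.18
position: [0.5907, 0.053, 0.0158]
tool_rot: [2.081, 1.57, 0.664]
force: [-2.7, 9.9, 1.1]
grip_width: 0.0494
```

```bash
python3 -c "
from h import *
st()"
```

```text
t 26.18 bx -0.24 by -32.62 z 15.78 mm tip_by 135.9 | Fbx -1.2 Fby 10.2 Fz 1.1 | M [1.95 0.18 0.13] | yaw 8.81 tilt(z-comp of fwd) 0.03deg roll 0.05 | w 0.0494
```

Emit:
{"api": "servo_tool", "payload": {"targets": [{"x": 0,"y": 0,"z": 0.002,"wx": 0,"wy": 0,"wz": 0},{"x": 0,"y": 0,"z": 0.003,"wx": 0,"wy": 0,"wz": 0}]}}

```text
clock: 26.42
position: [0.5906, 0.0531, 0.0158]
tool_rot: [2.872, 1.569, 1.456]
force: [-2.9, 9.2, 1.3]
grip_width: 0.0494
```

```bash
python3 -c "
from h import *
st()"
```

```text
t 26.43 bx -0.27 by -32.57 z 15.75 mm tip_by 135.9 | Fbx -1.5 Fby 9.5 Fz 1.3 | M [1.94 0.23 0.2 ] | yaw 8.88 tilt(z-comp of fwd) 0.10deg roll 0.03 | w 0.0494
```

Hard stop: the carriage is against the first block. Releasing, lifting clear and backing off to check.

Emit:
{"api": "servo_tool", "payload": {"targets": [{"x": 0,"y": 0,"z": 0,"wx": 0,"wy": 0,"wz": 0},{"x": 0,"y": 0,"z": 0,"wx": 0,"wy": 0,"wz": 0},{"x": 0,"y": 0,"z": 0,"wx": 0,"wy": 0,"wz": 0},{"x": 0,"y": 0,"z": 0,"wx": 0,"wy": 0,"wz": 0},{"x": -0.05,"y": 0,"z": 0,"wx": 0,"wy": 0,"wz": 0},{"x": -0.15,"y": 0,"z": 0,"wx": 0,"wy": 0,"wz": 0},{"x": -0.28,"y": 0,"z": 0,"wx": 0,"wy": 0,"wz": 0},{"x": -0.35,"y": 0,"z": 0.15,"wx": 0,"wy": 0,"wz": 0},{"x": -0.35,"y": 0,"z": 0.3,"wx": 0,"wy": 0,"wz": 0},{"x": -0.35,"y": 0,"z": 0.45,"wx": 0,"wy": 0,"wz": 0},{"x": -0.35,"y": 0,"z": 0.55,"wx": 0,"wy": 0,"wz": 0},{"x": -0.35,"y": 0,"z": 0.55,"wx": 0,"wy": 0,"wz": 0}], "grip": 0.6}}

```text
clock: 27.92
position: [0.6241, -0.1688, 0.1569]
tool_rot: [1.432, 1.57, 0.011]
force: [0.2, 0.2, -0.5]
grip_width: 0.0682
```

```bash
python3 - <<'E'
from h import *
st();ims=[]
for c in("top","scene"):
    im,d=bot.grab_frame(c);cal=bot.get_calibration(c)
    q=proj(cal,[.585,.07,.06])[0];o=(q-[55,32]).astype(int)
    ims.append(cv2.resize(im[o[1]:o[1]+64,o[0]:o[0]+110,::-1],None,fx=4.6,fy=4.6,interpolation=cv2.INTER_CUBIC))
    if c=="top":
        hsv=cv2.cvtColor(im,cv2.COLOR_RGB2HSV);m=np.zeros(d.shape,bool);m[150:240,220:340]=1
        a=np.radians(8.8);ex,ey=np.array([np.cos(a),np.sin(a)]),np.array([-np.sin(a),np.cos(a)])
        for n,k in(("dial",(hsv[...,0]>100)&(hsv[...,0]<125)&(hsv[...,1]>100)),("cap",((hsv[...,0]<6)|(hsv[...,0]>174))&(hsv[...,1]>140)),("brass",(hsv[...,0]>15)&(hsv[...,0]<32)&(hsv[...,1]>90))):
            P,_=cloud(cal,d,k&m);D=P[:,:2]-[.5834,.0853];by=D@ey
            if n=="brass":by=by[by<-.08]
            print(n,len(by),by.mean(),by.min(),by.max(),"z",P[:,2].mean())
cv2.imwrite("pics/end.png",np.vstack(ims))
E
```

```text
t 27.93 bx -1.13 by -256.94 z 156.87 mm tip_by -88.4 | Fbx 0.2 Fby 0.2 Fz -0.5 | M [ 0.03  0.01 -0.01] | yaw 8.59 tilt(z-comp of fwd) -0.01deg roll 0.07 | w 0.0682
dial 165 -0.03212814533181333 -0.05083916680601646 -0.013453645342368682 z 0.09236024726886978
cap 41 0.07470852431750638 0.06639304526836266 0.08290504905850286 z 0.10674182968446018
brass 110 -0.10428344965440976 -0.11936717846944858 -0.08966353578571429 z 0.06388375895718108
```

View pics/end.png

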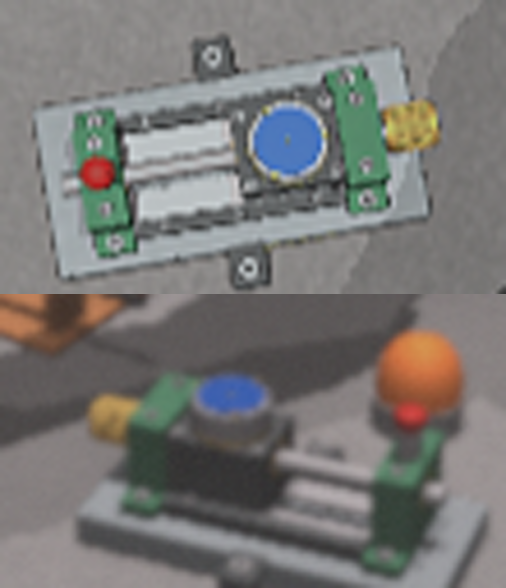

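Dial sits at y −32.1 (nominal −33) and the knob end at −119.4 (nominal −120). The picture shows the carriage at the block, (345,120), but that 0.9 mm is worth one more gentle push to rule out a bind.

```bash
python3 -c "
from h import *
a=np.radians(8.8);t=np.array([.5859,.0853])+[-.0003*np.cos(a),-.0003*np.sin(a)]+.0325*np.array([np.sin(a),-np.cos(a)]);print(t)
rel([*t,.1569],8.8,1);rel([*t,.0150],8.8,1)"
```

```text
[0.59057557 0.05313668]
shift [-4.000e-04 -1.000e-04 -5.509e-01] turn [ 0.0001 -0.0003 -0.0002]
shift [ 0.3544 -0.0006 -0.5502] turn [ 0.0001 -0.0003 -0.0002]
```

Emit:
{"api": "servo_tool", "payload": {"targets": [{"x": 0,"y": 0,"z": -0.15,"wx": 0,"wy": -0.0003,"wz": 0},{"x": 0,"y": 0,"z": -0.3,"wx": 0,"wy": -0.0003,"wz": 0},{"x": 0,"y": 0,"z": -0.44,"wx": 0,"wy": -0.0003,"wz": 0},{"x": 0,"y": -0.0003,"z": -0.55,"wx": 0.0001,"wy": -0.0003,"wz": -0.0002},{"x": 0.0,"y": -0.0003,"z": -0.5505,"wx": 0.0001,"wy": -0.0003,"wz": -0.0002},{"x": 0.08,"y": -0.0005,"z": -0.5505,"wx": 0.0001,"wy": -0.0003,"wz": -0.0002},{"x": 0.18,"y": -0.0005,"z": -0.5505,"wx": 0.0001,"wy": -0.0003,"wz": -0.0002},{"x": 0.27,"y": -0.0005,"z": -0.5502,"wx": 0.0001,"wy": -0.0003,"wz": -0.0002},{"x": 0.32,"y": -0.0006,"z": -0.5502,"wx": 0.0001,"wy": -0.0003,"wz": -0.0002},{"x": 0.345,"y": -0.0006,"z": -0.5502,"wx": 0.0001,"wy": -0.0003,"wz": -0.0002},{"x": 0.354,"y": -0.0006,"z": -0.5502,"wx": 0.0001,"wy": -0.0003,"wz": -0.0002},{"x": 0.354,"y": -0.0006,"z": -0.5502,"wx": 0.0001,"wy": -0.0003,"wz": -0.0002}]}}

```text
clock: 29.52
position: [0.591, 0.0532, 0.0158]
tool_rot: [1.586, 1.57, 0.169]
force: [-0.3, -1.0, 0.1]
grip_width: 0.0681
```

Emit:
{"api": "servo_tool", "payload": {"targets": [{"x": 0,"y": 0,"z": 0,"wx": 0,"wy": 0,"wz": 0},{"x": 0,"y": 0,"z": 0,"wx": 0,"wy": 0,"wz": 0},{"x": 0,"y": 0,"z": 0,"wx": 0,"wy": 0,"wz": 0},{"x": 0,"y": 0,"z": 0,"wx": 0,"wy": 0,"wz": 0}], "grip": -1, "squeeze": 30}}

```text
clock: 30.02
position: [0.5911, 0.0532, 0.0167]
tool_rot: [1.769, 1.569, 0.351]
force: [-4.2, -0.2, 7.8]
grip_width: 0.0497
```

```bash
python3 -c "
from h import *
st()"
```

```text
t 30.02 bx 0.25 by -32.52 z 16.68 mm tip_by 136.0 | Fbx -4.2 Fby 0.4 Fz 7.8 | M [0.08 0.59 0.09] | yaw 8.80 tilt(z-comp of fwd) 0.02deg roll 0.08 | w 0.0497
```

Relieve the side load, test free travel by going 3 mm away, then return to the stop.

Emit:
{"api": "servo_tool", "payload": {"targets": [{"x": -0.0005,"y": -0.001,"z": -0.003,"wx": 0,"wy": 0,"wz": 0},{"x": -0.0003,"y": -0.001,"z": -0.0075,"wx": 0,"wy": 0,"wz": 0},{"x": -0.0003,"y": -0.001,"z": -0.0075,"wx": 0,"wy": 0,"wz": 0},{"x": -0.0003,"y": -0.001,"z": -0.004,"wx": 0,"wy": 0,"wz": 0},{"x": -0.0003,"y": -0.001,"z": -0.001,"wx": 0,"wy": 0,"wz": 0},{"x": -0.0003,"y": -0.001,"z": 0.002,"wx": 0,"wy": 0,"wz": 0},{"x": -0.0003,"y": -0.001,"z": 0.004,"wx": 0,"wy": 0,"wz": 0}]}}

```text
clock: 30.9
position: [0.5907, 0.0531, 0.0168]
tool_rot: [2.747, 1.568, 1.331]
force: [-3.6, 11.8, -2.4]
grip_width: 0.0496
```

```bash
python3 -c "
from h import *
st()"
```

```text
t 30.90 bx -0.21 by -32.54 z 16.76 mm tip_by 136.0 | Fbx -1.7 Fby 12.3 Fz -2.4 | M [ 2.33  0.27 -0.05] | yaw 8.86 tilt(z-comp of fwd) 0.12deg roll 0.05 | w 0.0496
```

Same stop (−32.54) at 12 N, so it is the block. Releasing and retreating.

Emit:
{"api": "servo_tool", "payload": {"targets": [{"x": 0,"y": 0,"z": 0,"wx": 0,"wy": 0,"wz": 0},{"x": 0,"y": 0,"z": 0,"wx": 0,"wy": 0,"wz": 0},{"x": 0,"y": 0,"z": 0,"wx": 0,"wy": 0,"wz": 0},{"x": 0,"y": 0,"z": 0,"wx": 0,"wy": 0,"wz": 0},{"x": -0.05,"y": 0,"z": 0,"wx": 0,"wy": 0,"wz": 0},{"x": -0.15,"y": 0,"z": 0,"wx": 0,"wy": 0,"wz": 0},{"x": -0.28,"y": 0,"z": 0,"wx": 0,"wy": 0,"wz": 0},{"x": -0.35,"y": 0,"z": 0.15,"wx": 0,"wy": 0,"wz": 0},{"x": -0.35,"y": 0,"z": 0.3,"wx": 0,"wy": 0,"wz": 0},{"x": -0.35,"y": 0,"z": 0.45,"wx": 0,"wy": 0,"wz": 0},{"x": -0.35,"y": 0,"z": 0.5,"wx": 0,"wy": 0,"wz": 0},{"x": -0.35,"y": 0,"z": 0.5,"wx": 0,"wy": 0,"wz": 0}], "grip": 0.6}}

```text
clock: 32.4
position: [0.6213, -0.1462, 0.1572]
tool_rot: [2.447, 1.569, 1.028]
force: [-0.4, 0.2, -0.4]
grip_width: 0.0685
```

```bash
python3 - <<'E'
from h import *
st();c="top"
im,d=bot.grab_frame(c);cal=bot.get_calibration(c)
hsv=cv2.cvtColor(im,cv2.COLOR_RGB2HSV);m=np.zeros(d.shape,bool);m[150:240,220:340]=1
a=np.radians(8.8);ey=np.array([-np.sin(a),np.cos(a)])
for n,k in(("dial",(hsv[...,0]>100)&(hsv[...,0]<125)&(hsv[...,1]>100)),("cap",((hsv[...,0]<6)|(hsv[...,0]>174))&(hsv[...,1]>140)),("brass",(hsv[...,0]>15)&(hsv[...,0]<32)&(hsv[...,1]>90))):
    P,_=cloud(cal,d,k&m);by=(P[:,:2]-[.5834,.0853])@ey
    if n=="brass":by=by[by<-.08]
    print(n,len(by),by.mean(),by.min(),by.max(),"z",P[:,2].mean())
print(bot.job_done())
E
```

```text
t 32.40 bx -0.48 by -234.22 z 157.22 mm tip_by -65.7 | Fbx -0.4 Fby 0.3 Fz -0.4 | M [-0.01 -0.01  0.04] | yaw 8.73 tilt(z-comp of fwd) 0.09deg roll 0.08 | w 0.0685
dial 165 -0.03233662751015208 -0.05085391815449554 -0.01342619606508956 z 0.0922520014528597
cap 41 0.07469582638394755 0.06648670560013005 0.08237459218937682 z 0.10698496252103414
brass 108 -0.10417186094225458 -0.11845945911035052 -0.08980997000702017 z 0.06528141006199632
the job is handed in; nothing more can be done
None
```

The new shaft is through the first block, the carriage and the far block. It is seated on its collar, the plunger is down, and the carriage stands against the first block. I handed the job in at 32 s with the gripper clear of everything.

- **Insertion:** I put the rod in by its shank until the nose was in the far bore, then took the knob for the last 30 mm. Passing under the plunger took 4–6 N; the push fell to 2 N as the groove came under it. The collar then stopped hard at 9 N and did not move when I pushed a second time.
- **Carriage:** it slid back on a few newtons and came to a hard stop at 10 N. I regripped it to rule out a bind, and it stopped at the same place at 12 N.
- **Loads:** no reading at the wrist went above about 12 N, but I read it only at the end of each move.
- **Last camera check:**
  - The knob's end measured about y −118.5 to −119.4 (nominal −120).
  - The red cap is at the height it had before insertion (about 107 mm).
  - The dial measured y −32.3 (nominal −33). I put that difference down to camera error, since the stop was firm and repeatable.

**What disagreed:** the fingertips were about 22 mm higher than the reported tool position. The first grasp therefore closed on top of the rod with nothing in it, at no measurable force, and I regripped lower. The fingers also read about 2 mm narrow on the rod.

I did not touch the old shaft or the other things on the bench, but I took no last measurement of them.

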